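# Close down the varnishing bench: hang panels, start timer, nest cups

### The job

Finish the varnishing session: take every sample panel out of the slotted rack and hang it on its own stud of the drying stand, pressing the large end of its keyhole over the stud head and sliding the panel down until it is locked and hangs freely. When all panels hang, start the drying timer: press its green button fully down and let it spring back. Also nest all the white mixing cups upright in one another, the lowest in the recess of the wooden caddy, so that they make one stack (before or after the rest), and do not knock over the two jars.

Things in the scene. Friction and masses are not known exactly. Their poses are not given: they have to be found in the camera images.
- panel_1: honey yellow upright panel, 8 (x) x 80 (y) x 120 (z) mm, about 90 g; origin at the centre of its bottom edge. A pale grip tab, 14 (x) x 22 (y) mm, stands on its top edge up to z = 160. Keyhole through it along x, at y = 0: large round end (24 mm) centred at z = 70, from it an 11 mm wide slot runs UP to z = 101. Hangs either way round. May be absent.
- panel_1_slot (a point): the point in the narrow end of the keyhole of the honey yellow panel where a stud's neck sits when the panel hangs locked: 97 mm above the bottom edge, on the centre line, mid-thickness; axes as the panel
- panel_2: red-brown upright panel, 8 (x) x 80 (y) x 120 (z) mm, about 90 g; origin at the centre of its bottom edge. A pale grip tab, 14 (x) x 22 (y) mm, stands on its top edge up to z = 160. Keyhole through it along x, at y = 0: large round end (24 mm) centred at z = 70, from it an 11 mm wide slot runs UP to z = 101. Hangs either way round. May be absent.
- panel_2_slot (a point): the point in the narrow end of the keyhole of the red-brown panel where a stud's neck sits when the panel hangs locked: 97 mm above the bottom edge, on the centre line, mid-thickness; axes as the panel
- panel_3: dark brown upright panel, 8 (x) x 80 (y) x 120 (z) mm, about 90 g; origin at the centre of its bottom edge. A pale grip tab, 14 (x) x 22 (y) mm, stands on its top edge up to z = 160. Keyhole through it along x, at y = 0: large round end (24 mm) centred at z = 70, from it an 11 mm wide slot runs UP to z = 101. Hangs either way round. May be absent.
- panel_3_slot (a point): the point in the narrow end of the keyhole of the dark brown panel where a stud's neck sits when the panel hangs locked: 97 mm above the bottom edge, on the centre line, mid-thickness; axes as the panel
- stand: drying stand, fixed: a foot 110 x 320 x 14 mm and an upright board 310 mm wide (y) that reaches 149 mm above the origin; its front face is the plane x = 0 and faces its own -x (towards the robot). Origin under the front face's middle, on the 6 mm thick wool mat. Three brass studs stick out of the front face 105 mm apart.
- stud_1 (a point): left (y = +105 mm) stud of the stand, 132 mm above the stand's origin; this point is on the stud's axis, 7 mm in front of the board. Axes as the stand; the stud points along -x: neck 8 mm in diameter from the board to 14 mm out, then a head 16 mm in diameter and 4 mm thick (18 mm out in all)
- stud_2 (a point): middle stud of the stand, 132 mm above the stand's origin; this point is on the stud's axis, 7 mm in front of the board. Axes as the stand; the stud points along -x: neck 8 mm in diameter from the board to 14 mm out, then a head 16 mm in diameter and 4 mm thick (18 mm out in all)
- stud_3 (a point): right (y = -105 mm) stud of the stand, 132 mm above the stand's origin; this point is on the stud's axis, 7 mm in front of the board. Axes as the stand; the stud points along -x: neck 8 mm in diameter from the board to 14 mm out, then a head 16 mm in diameter and 4 mm thick (18 mm out in all)
- rack: wooden slotted rack, fixed, 160 x 100 mm, 43 mm tall; standing on the mat; origin under its centre. The panels stand in its three slots at x = -50, 0 and +50 mm, facing its -x; slot floor at z = 8 mm, slots 35 mm deep and 10 mm wide, to be left straight upwards
- cup_1: white conical cup, all alike: 60 mm tall, 62 mm across the rim, 38 mm across the foot, wall 2.5 mm, thick bottom (inner floor 28 mm above the foot), so a nested cup stands 28 mm higher than the one it is in. Origin at the centre of its foot, z up. About 100 g. May be absent.
- cup_2: white conical cup, all alike: 60 mm tall, 62 mm across the rim, 38 mm across the foot, wall 2.5 mm, thick bottom (inner floor 28 mm above the foot), so a nested cup stands 28 mm higher than the one it is in. Origin at the centre of its foot, z up. About 100 g. May be absent.
- cup_3: white conical cup, all alike: 60 mm tall, 62 mm across the rim, 38 mm across the foot, wall 2.5 mm, thick bottom (inner floor 28 mm above the foot), so a nested cup stands 28 mm higher than the one it is in. Origin at the centre of its foot, z up. About 100 g. May be absent.
- cup_4: white conical cup, all alike: 60 mm tall, 62 mm across the rim, 38 mm across the foot, wall 2.5 mm, thick bottom (inner floor 28 mm above the foot), so a nested cup stands 28 mm higher than the one it is in. Origin at the centre of its foot, z up. About 100 g. May be absent.
- caddy_floor (a point): centre of the floor of the round recess (47 mm across, 14 mm deep) in the cup caddy, a fixed wooden block of 80 x 80 x 22 mm on the bench; 8 mm above the bench, z up
- start_button (a joint): green spring button on top of the grey timer box (fixed, 90 x 80 x 36 mm, on the mat): travel in m, 0 = up, 0.008 = fully down; about 4 N at the bottom; springs back
- start_button_top (a point): middle of the button's top face (30 mm across, 62 mm above the bench when up), it is pressed straight down
- varnish_jar: amber jar with a black lid, 56 mm wide, 87 mm tall, a bystander; origin under its centre
- spirit_jar: clear jar with a yellow lid, 52 mm wide, 102 mm tall, a bystander; origin under its centre
There are look-alikes about, which are no part of the job. Leave any blue or red look-alike of the cup_3 alone.

How it is judged:
By the outcome, as a careful person would: the job done as asked, in the order asked, and still so for the second after the job is handed in, with the robot touching nothing.
Of panel_1, panel_2, panel_3 only 2 to 3 are there at a start; the rules pass over those that are not, and their reading is None.
Of cup_1, cup_2, cup_3, cup_4 only 3 to 4 are there at a start; the rules pass over those that are not, and their reading is None.
At some moment in a run one of cup_1, cup_2, cup_3, cup_4 may be knocked a few centimetres aside while the robot is not near it.
It also fails if it takes over 210 s, if anything falls off the work surface, if the arm or the gripper's body presses on something with over 40 N, if the wrist force passes 120 N, or if a joint passes its speed limit or range.

### The arm

A 6-joint arm with a two-finger parallel gripper is mounted at the origin on a cart in front of the work surface, level with it; the furniture and walls round the work are solid. World frame = base frame: x ahead of the robot, y to its left, z up, the work surface at z = 0. Lengths are in m, angles in rad, forces in N, time in s.
With the tool pointing down it reaches from about 0.25 to 0.775 m from the base axis. Payload 8.9 kg.
Tool frame: the origin (TCP) lies at the very end of the fingers, on their centre line; the grasp point (between the pads) lies 19 mm behind it; y points along the fingers, x is the direction in which the jaws open and shut, and the axes are right-handed (so a half turn about y gives the same grasp; the last joint's range is limited). The gripper opens to 85 mm and grips with 20 to 120 N. Pads are 22 mm wide; open, the fingers measure 114 mm over their backs; the gripper's body (76 mm by 85 mm) begins 54 mm behind the grasp point. The pads swing forward as they close: fully open they stand 13 mm farther back than shut.
Start: joints at [0.971, 0.291, -0.153, 1.127, 0, 1.431], TCP at [0.233, 0.47, 0.231] pointing down, gripper open.
Joint ranges: [-2.52, 2.52], [-0.91, 1.74], [-1.3, 1.37], [-1.96, 2.02], [-1.52, 1.47], [-3.14, 3.14]. Speed limits (rad/s): [2.22, 2.22, 2.79, 3.14, 3.14, 3.14].

### API

Orientations are given as [roll, pitch, yaw] about the fixed x, y, z axes, in that order (R = Rz(yaw) Ry(pitch) Rx(roll)).
In Python, from plant import robot, optics gives the robot as it stands. The module is installed in compiled form; this text tells all that it offers.
- The arm moves only by the tool step_arm, never from a script. Its argument "steps" is a list of rows, each a list of 7 numbers: the turn, a rotation vector about the tool's x, y, z in rad, then the shift along the tool's x, y, z in m, then the opening in per cent of the stroke, from 0 (shut) to 100 (fully open). In form: [[wx, wy, wz, x, y, z, gripper], ...]. A call has 1 to 8 rows; each row shifts and turns the pose as measured when the row begins, along the tool's axes as they then stand; what a row does not reach is not made up. A row lasts 1/10 s, in which the tool goes at most 50 mm and 8.59 degrees, less where a joint would pass 70% of its speed; a pose out of reach is approached as far as the arm can. A call is refused whole if a number of a shift passes 0.05 or a number of a turn 0.15, either way. A call with a gripper value outside its range is refused whole. The fingers move at their own pace and stop on an object; "grip_force" is the grip in N (left out, the last holds). Time passes only in rows, so rows that do not move let the fingers close. It gives the time, the measured TCP pose, the force and the opening at its end, in the units of the state.
- robot.observe(): the state, without advancing time (a new reading comes with each control period).
- optics.camera(name): name is "side" or "top"; returns the picture (420x560x3 uint8, blue, green, red); there is no depth.
- optics.camera_model(name): a dict with "fx", "fy", "cx", "cy" (pixels), "extrinsics" (4x4, takes a point from world to camera coordinates). Camera axes: x right, y down, z forward; pixel columns grow to the right and rows downward; lengths in m; the calibration is good to about 2 mm. A picture is of the moment at which its call begins. camera_model takes no time and is no camera call.
- robot.hand_in(): hands the job in, once; it reports no verdict.
The state is a dict: "t": time; "qpos": joint angles; "qvel": joint speeds; "tau": joint torques, N m; "ee_pos": TCP position; "tcp_rot": TCP orientation; "force": force on the tool from outside, world axes, zero at the start; "wrist_torque": the same for the moment, N m; "width": opening from 0.0 (shut) to 1.0 (fully open).
Only numpy, scipy, OpenCV 4.12 (cv2) and the standard library are available. Lean on these libraries where they do the work, as an engineer would, in place of code of your own. Each camera call takes 0.05 s, during which the arm holds its last target.

## Working session

There is one attempt and no reset: what is moved stays moved. The work goes in short steps, Python scripts to look and compute and a tool call to move; the robot and the scene stay as the last step left them, time stands still between calls to the robot, and variables do not carry over. Pictures are saved under pics/ and viewed, and the job is handed in when it is done.

Besides the shell and the picture viewer there is one more tool, called after "Emit:" as name(argument=value, ...) on one line, values as JSON. step_arm: Moves the arm, as the interface text tells. Its arguments: {"type":"object","properties":{"steps":{"type":"array","items":{"type":"array","items":{"type":"number"}}},"grip_force":{"type":"number"}},"required":["steps"]}

```bash
mkdir -p pics; ls
python3 - <<'E'
from plant import robot, optics
import cv2,numpy as np
np.set_printoptions(precision=4,suppress=True)
for n in("side","top"):
    im=optics.camera(n); cv2.imwrite(f"pics/{n}0.png",im)
    m=optics.camera_model(n); print(n,m["fx"],m["fy"],m["cx"],m["cy"]); print(np.array(m["extrinsics"]))
print(robot.observe())
E
```

```text
pics
side 462.8007740712276 462.8007740712276 283.56273736734585 212.92959934046576
[[ 0.9999 -0.0101  0.0003 -0.5923]
 [-0.005  -0.5158 -0.8567  0.1081]
 [ 0.0088  0.8566 -0.5159  1.4596]
 [ 0.      0.      0.      1.    ]]
top 443.8228509270908 443.8228509270908 272.71260396212017 206.02074579979
[[ 0.0284 -0.9996 -0.0023 -0.    ]
 [-0.9945 -0.028  -0.1011  0.6018]
 [ 0.101   0.0052 -0.9949  1.2793]
 [ 0.      0.      0.      1.    ]]
{'t': 0.1, 'qpos': array([ 0.9707,  0.2912, -0.154 ,  1.1267, -0.    ,  1.4315]), 'qvel': array([-0.0017, -0.0003,  0.001 ,  0.0018, -0.0003, -0.001 ]), 'tau': array([  0.0021, -53.7977,  33.1918,   0.0093,  -0.0001,   0.    ]), 'ee_pos': array([0.2332, 0.4699, 0.2308]), 'tcp_rot': array([-1.5706,  0.0011,  1.11  ]), 'force': array([-0.608 ,  0.9591,  0.069 ]), 'wrist_torque': array([-0.0049,  0.0121, -0.0292]), 'width': 0.9989973147914766}
```

View pics/side0.png

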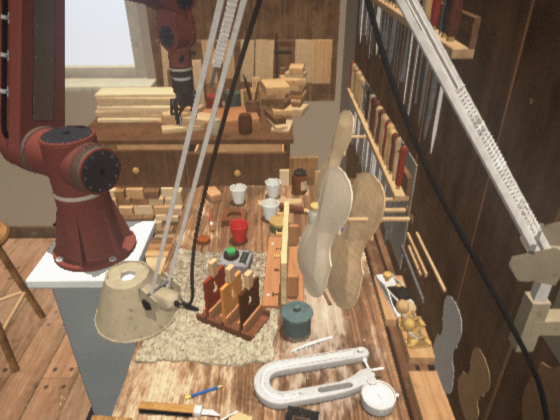

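View pics/top0.png

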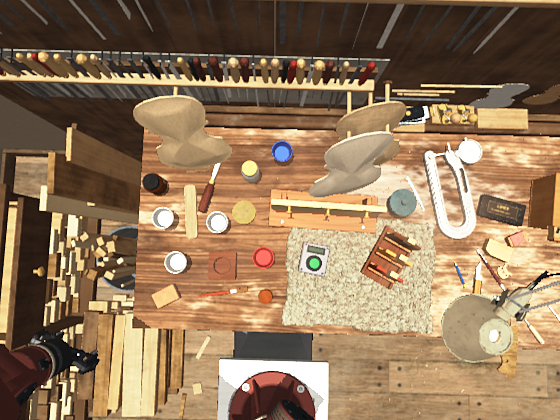

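```bash
cat > h.py <<'E'
from plant import robot, optics
import cv2,numpy as np,sys
from scipy.spatial.transform import Rotation as R
np.set_printoptions(precision=4,suppress=True)
def cam(n):
    m=optics.camera_model(n);K=np.array([[m["fx"],0,m["cx"]],[0,m["fy"],m["cy"]],[0,0,1]]);return K,np.array(m["extrinsics"])
def proj(n,p):
    K,E=cam(n);p=np.atleast_2d(p);c=p@E[:3,:3].T+E[:3,3];u=c@K.T;return u[:,:2]/u[:,2:]
def ray(n,uv):
    K,E=cam(n);d=E[:3,:3].T@np.linalg.solve(K,[uv[0],uv[1],1.]);o=-E[:3,:3].T@E[:3,3];return o,d/np.linalg.norm(d)
def onz(n,uv,z):
    o,d=ray(n,uv);return o+d*(z-o[2])/d[2]
def tri(us,ut):
    o1,d1=ray("side",us);o2,d2=ray("top",ut)
    A=np.stack([d1,-d2],1);s=np.linalg.lstsq(A,o2-o1,rcond=None)[0]
    a=o1+s[0]*d1;b=o2+s[1]*d2;return (a+b)/2,np.linalg.norm(a-b)
def crop(im,x0,y0,x1,y1,k,fn):
    c=cv2.resize(im[y0:y1,x0:x1],None,fx=k,fy=k,interpolation=cv2.INTER_CUBIC)
    cv2.imwrite(fn,c)
def shot(n,tag):
    im=optics.camera(n);cv2.imwrite(f"pics/{n}_{tag}.png",im);return im
E
python3 - <<'E'
from h import *
s=cv2.imread("pics/side0.png");t=cv2.imread("pics/top0.png")
crop(s,180,160,340,350,3.1,"pics/s0a.png");crop(t,130,120,290,320,3,"pics/t0a.png");crop(t,260,180,430,310,4.5,"pics/t0b.png")
for n in("side","top"):print(ray(n,(280,210)))
E
```

```text
(array([ 0.58  , -1.2005,  0.8458]), array([ 0.0011,  0.8599, -0.5104]))
(array([0.4692, 0.0102, 1.3336]), array([ 0.0926, -0.0115, -0.9956]))
```

View pics/s0a.png

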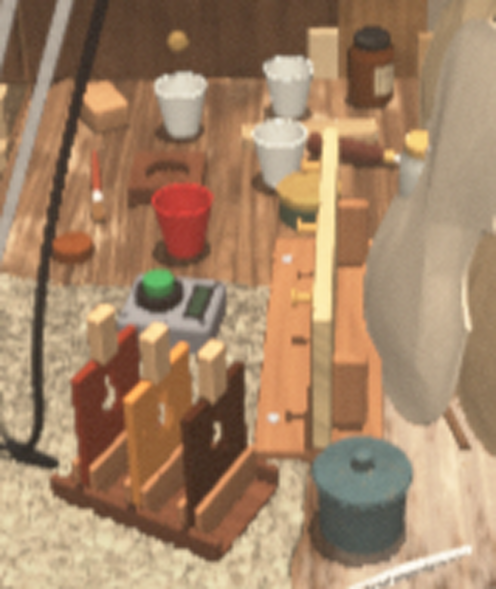

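View pics/t0a.png

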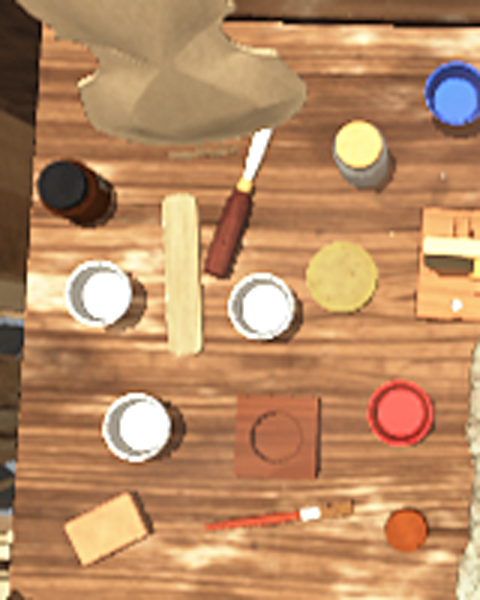

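View pics/t0b.png

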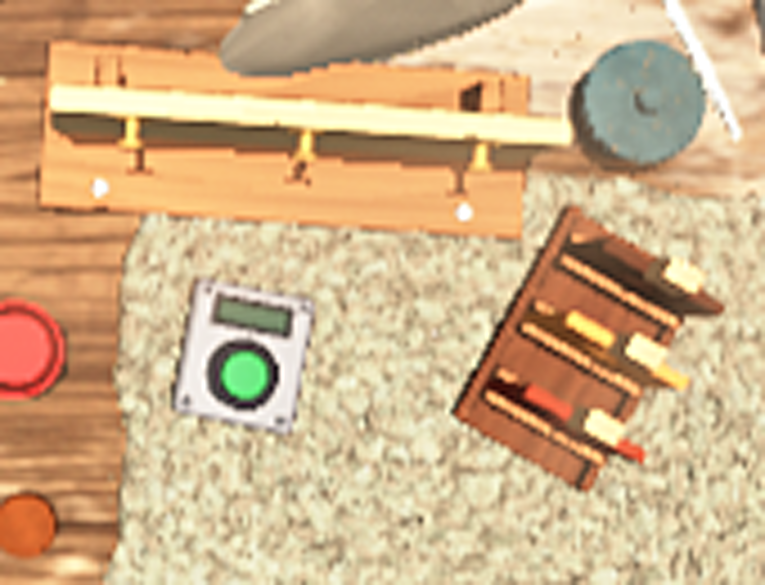

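Run:
```python
from h import *
s=cv2.imread("pics/side0.png");t=cv2.imread("pics/top0.png")
crop(s,190,240,330,340,5.7,"pics/s0c.png");crop(s,220,165,340,245,6,"pics/s0d.png");crop(t,260,190,390,250,6.1,"pics/t0c.png");crop(t,355,215,430,295,7,"pics/t0d.png")
# cups
hsv=cv2.cvtColor(t,cv2.COLOR_BGR2HSV)
m=((hsv[...,1]<60)&(hsv[...,2]>120)).astype(np.uint8)
m[:, :140]=0;m[:, 235:]=0;m[:200]=0;m[280:]=0
n,l,st,c=cv2.connectedComponentsWithStats(m)
for i in range(1,n):
    if st[i,4]>60:
        cs=max(cv2.findContours((l==i).astype(np.uint8),cv2.RETR_EXTERNAL,cv2.CHAIN_APPROX_NONE)[0],key=len)
        h=cv2.convexHull(cs);(e,ax,a)=cv2.fitEllipse(cs);ce,r=cv2.minEnclosingCircle(cs)
        print(st[i],e,ax,ce,r,onz("top",e,.06),onz("top",ce,.06), r/443*1.22)
```

```text
[140 207  34  22 460] (158.64752197265625, 217.03469848632812) (20.126176834106445, 32.760955810546875) (156.5, 216.0) 16.978025436401367 [0.5575 0.3442 0.06  ] [0.5603 0.3505 0.06  ] 0.046756638899344616
[206 211  22  22 386] (216.73280334472656, 221.69142150878906) (21.179523468017578, 21.406545639038086) (216.86170959472656, 221.6914825439453) 11.104412078857422 [0.5488 0.1764 0.06  ] [0.5488 0.1761 0.06  ] 0.03058099940452834
[164 251  23  23 398] (175.13555908203125, 261.9625244140625) (21.482336044311523, 21.869190216064453) (175.0970916748047, 261.92718505859375) 11.289113998413086 [0.4306 0.2902 0.06  ] [0.4307 0.2903 0.06  ] 0.031089659318428813
```

View pics/s0c.png

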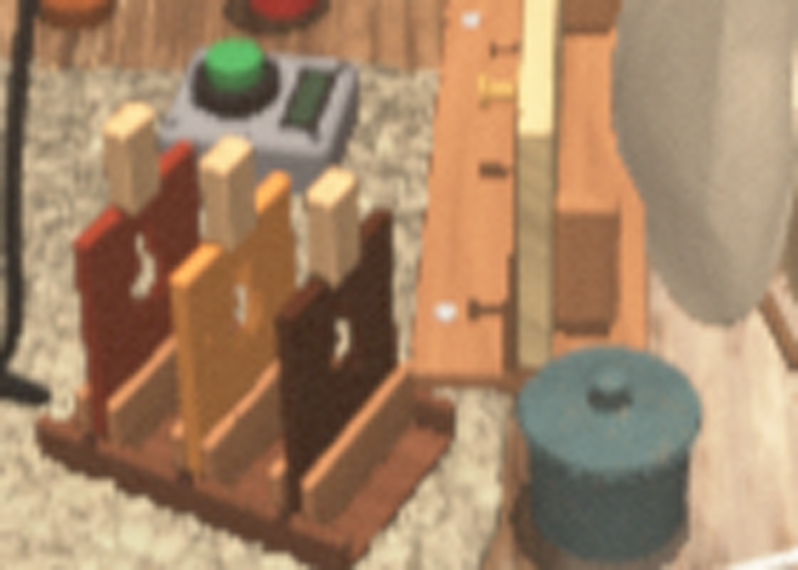

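View pics/s0d.png

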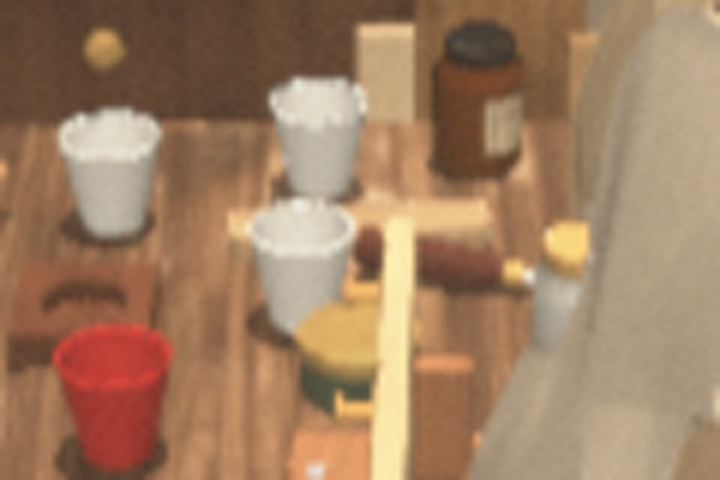

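View pics/t0c.png

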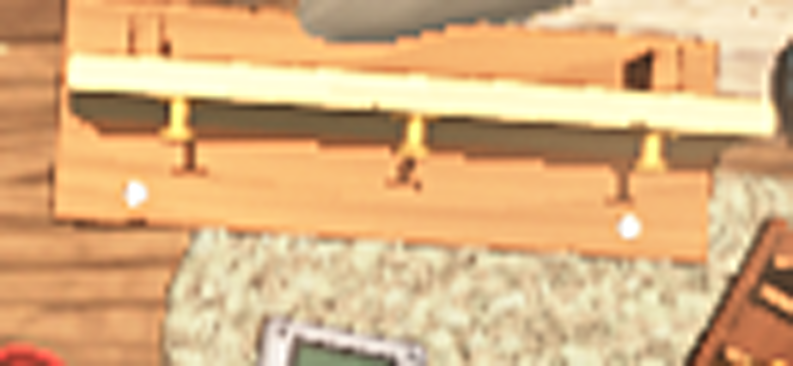

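View pics/t0d.png

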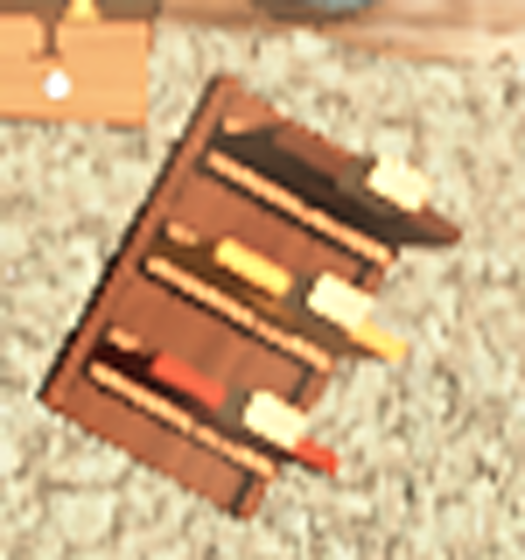

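Run:
```python
from h import *
for n,us,ut in [("st1",(277.5,213),(289,211.3)),("st2",(276.3,232.5),(327.7,213.9)),("st3",(274.9,256),(366.9,216.2)),
 ("redtop",(212.8,261.1),(394.6,275)),("hontop",(230,268.1),(403.7,258)),("darktop",(248.2,272.8),(412.1,241.1))]:
    p,e=tri(us,ut);print(n,p,e, onz("top",ut,.174 if 'top' in n else .146))
# violin
for ut in [(311,190),(350,165),(397,138),(135,103),(230,150),(405,105)]:
    print(ut)
    for z in (.15,.2,.3,.4,.5,.6): 
        p=onz("top",ut,z);print(z,p[:2],proj("side",p)[0])
```

```text
st1 [ 0.5758 -0.028   0.1397] 0.0032815270930139978 [ 0.5768 -0.0277  0.146 ]
st2 [ 0.5721 -0.1325  0.1397] 0.0023791642253519966 [ 0.5728 -0.1317  0.146 ]
st3 [ 0.5689 -0.2387  0.1376] 0.002571381760611007 [ 0.5695 -0.2369  0.146 ]
redtop [ 0.4178 -0.3041  0.1715] 0.0021819970294364673 [ 0.4168 -0.3036  0.174 ]
hontop [ 0.4617 -0.3286  0.169 ] 0.0011867465898679173 [ 0.4611 -0.3272  0.174 ]
darktop [ 0.5061 -0.3498  0.1714] 0.0010380923142654106 [ 0.5055 -0.3491  0.174 ]
(311, 190)
0.15 [ 0.6356 -0.0853] [299.1085 220.1382]
0.2 [ 0.6286 -0.0813] [296.851  204.1908]
0.3 [ 0.6145 -0.0732] [292.0927 170.5779]
0.4 [ 0.6005 -0.0652] [286.98   134.4611]
0.5 [ 0.5864 -0.0571] [281.4717  95.5499]
0.6 [ 0.5724 -0.049 ] [275.5201  53.5067]
(350, 165)
0.15 [ 0.7068 -0.1894] [327.4872 240.79  ]
0.2 [ 0.6968 -0.181 ] [324.2923 223.1558]
0.3 [ 0.6767 -0.1641] [317.5967 186.2006]
0.4 [ 0.6566 -0.1473] [310.4601 146.8108]
0.5 [ 0.6366 -0.1304] [302.8373 104.7377]
0.6 [ 0.6165 -0.1135] [294.6769  59.6974]
(397, 138)
0.15 [ 0.7849 -0.3164] [364.6005 270.4367]
0.2 [ 0.7716 -0.3026] [359.9918 250.2589]
[... 236 characters left out ...]
861] [351.9202 140.1255]
0.3 [0.8132 0.3529] [345.8822 116.8965]
0.4 [0.78   0.3198] [339.2121  91.2359]
0.5 [0.7467 0.2866] [331.8054  62.7412]
0.6 [0.7134 0.2534] [323.5327  30.9151]
(230, 150)
0.15 [0.739  0.1367] [328.2284 183.8659]
0.2 [0.7276 0.1313] [325.5967 170.7116]
0.3 [0.7049 0.1207] [319.9933 142.7027]
0.4 [0.6821 0.11  ] [313.8853 112.1714]
0.5 [0.6593 0.0993] [307.2013  78.7611]
0.6 [0.6365 0.0886] [299.8557  42.0442]
(405, 105)
0.15 [ 0.878  -0.3383] [405.152  275.9336]
0.2 [ 0.8607 -0.3236] [399.2338 255.2691]
0.3 [ 0.8262 -0.2941] [386.9508 212.3806]
0.4 [ 0.7916 -0.2647] [374.0339 167.2789]
0.5 [ 0.7571 -0.2352] [360.4327 119.7879]
0.6 [ 0.7226 -0.2058] [346.0914  69.7127]
```

Run:
```python
from h import *
s=cv2.imread("pics/side0.png");t=cv2.imread("pics/top0.png")
crop(t,290,80,420,220,4.2,"pics/t0e.png");crop(s,280,100,400,320,2.7,"pics/s0e.png")
```

```text
(no output)
```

View pics/t0e.png

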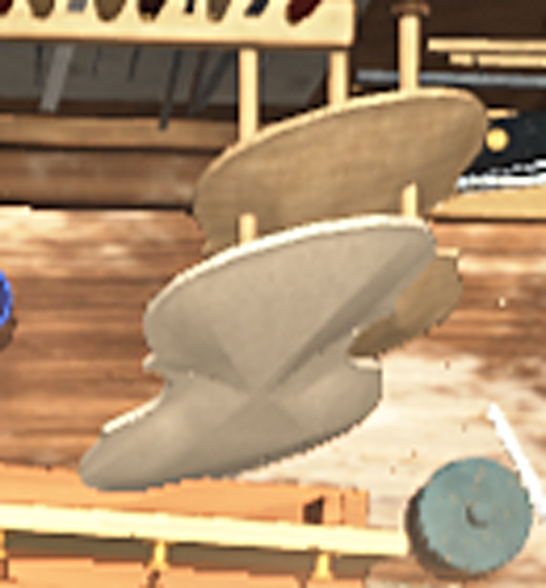

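View pics/s0e.png

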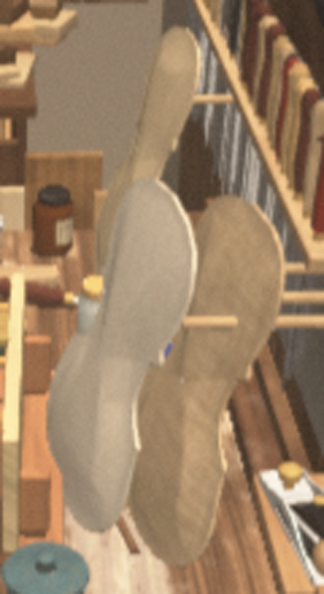

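Run:
```python
from h import *
for us in [(317,297),(303,280),(298.5,254),(330,290)]:
  for ut in [(309,192),(320,196.5),(335,195),(350,189),(370,181),(380,172)]:
    p,e=tri(us,ut);print(us,ut,p,round(e,3))
```

```text
(317, 297) (309, 192) [ 0.6817 -0.101  -0.125 ] 0.028
(317, 297) (320, 196.5) [ 0.6711 -0.1349 -0.0958] 0.042
(317, 297) (335, 195) [ 0.6694 -0.1783 -0.0573] 0.037
(317, 297) (350, 189) [ 0.6747 -0.219  -0.0203] 0.017
(317, 297) (370, 181) [ 0.6813 -0.2702  0.0268] 0.007
(317, 297) (380, 172) [ 0.6915 -0.2942  0.0508] 0.033
(303, 280) (309, 192) [ 0.6545 -0.0961 -0.0582] 0.008
(303, 280) (320, 196.5) [ 0.6453 -0.1283 -0.0329] 0.007
(303, 280) (335, 195) [ 0.6447 -0.1701  0.0016] 0.003
(303, 280) (350, 189) [ 0.6506 -0.2097  0.0355] 0.014
(303, 280) (370, 181) [ 0.6581 -0.2595  0.0787] 0.036
(303, 280) (380, 172) [ 0.6684 -0.2831  0.1012] 0.06
(298.5, 254) (309, 192) [ 0.6407 -0.089   0.0349] 0.01
(298.5, 254) (320, 196.5) [ 0.6324 -0.1193  0.0559] 0.004
(298.5, 254) (335, 195) [ 0.6323 -0.1588  0.0851] 0.0
(298.5, 254) (350, 189) [ 0.6384 -0.1964  0.1139] 0.016
(298.5, 254) (370, 181) [ 0.6459 -0.2441  0.1508] 0.037
(298.5, 254) (380, 172) [ 0.6559 -0.2667  0.1703] 0.059
(330, 290) (309, 192) [ 0.6997 -0.1003 -0.0997] 0.071
(330, 290) (320, 196.5) [ 0.6886 -0.134  -0.071 ] 0.083
(330, 290) (335, 195) [ 0.6863 -0.1767 -0.0344] 0.076
(330, 290) (350, 189) [ 0.691  -0.2165  0.0002] 0.055
(330, 290) (370, 181) [ 0.6969 -0.2669  0.0446] 0.029
(330, 290) (380, 172) [ 0.7068 -0.2903  0.0668] 0.003
```

Run:
```python
from h import *
for us,ut in [((128,290),(477,328)),((128,268),(495,337)),((185,300),(535,298)),((97,318),(443,330)),((165,335),(480,298)),((213,150),(540,290))]:
    print(us,ut,tri(us,ut))
s=cv2.imread("pics/side0.png");t=cv2.imread("pics/top0.png")
crop(s,80,180,280,400,2.7,"pics/s0f.png");crop(t,420,240,560,400,3.7,"pics/t0f.png")
```

```text
(128, 290) (477, 328) (array([ 0.2887, -0.4878,  0.2386]), np.float64(0.02083497738330861))
(128, 268) (495, 337) (array([ 0.2904, -0.4965,  0.3011]), np.float64(0.0010857723420470708))
(185, 300) (535, 298) (array([ 0.397 , -0.5865,  0.3007]), np.float64(0.034965183888759126))
(97, 318) (443, 330) (array([ 0.2321, -0.4572,  0.1354]), np.float64(0.0884744233329196))
(165, 335) (480, 298) (array([ 0.3567, -0.5313,  0.1592]), np.float64(0.013252705790921459))
(213, 150) (540, 290) (array([ 0.4399, -0.4617,  0.5301]), np.float64(0.05245066091573184))
```

View pics/s0f.png

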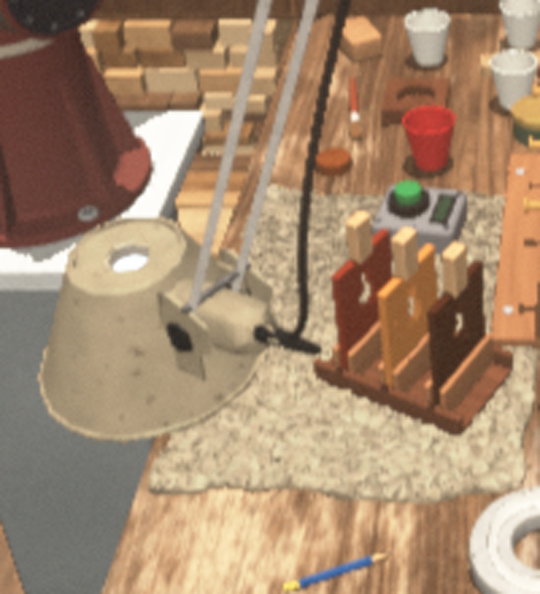

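View pics/t0f.png

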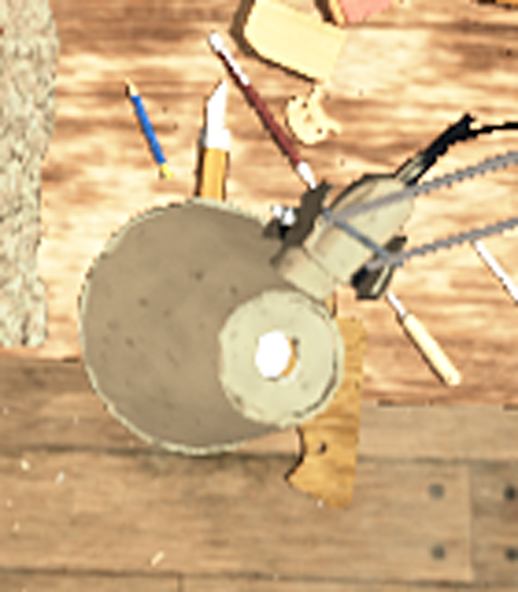

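Emit:
step_arm(steps=[[0, 0, 0, -0.034, -0.005, -0.034, 60], [0, 0, 0, -0.034, -0.005, -0.034, 60], [0, 0, 0, -0.034, -0.005, -0.034, 60], [0, 0, 0, -0.034, -0.005, -0.034, 60], [0, 0, 0, -0.034, -0.005, -0.034, 60], [0, 0, 0, -0.034, -0.005, -0.034, 60], [0, 0, 0, -0.034, -0.005, -0.034, 60], [0, 0, 0, -0.034, -0.005, -0.034, 60]], grip_force=40)

```text
t: 0.9
ee_pos: [0.3571, 0.0973, 0.2694]
tcp_rot: [-1.57, 0.003, 1.121]
force: [1.1, 1.3, -0.4]
width: 0.6
```

```bash
cat >> h.py <<'E'
def go(x,y,z,yawdeg):
    o=robot.observe();p=o["ee_pos"];Rm=R.from_euler("xyz",o["tcp_rot"]).as_matrix()
    d=Rm.T@(np.array([x,y,z])-p)
    yt=np.radians(yawdeg);T=np.stack([[np.cos(yt),np.sin(yt),0],[0,0,-1],[-np.sin(yt),np.cos(yt),0]],1)
    w=R.from_matrix(Rm.T@T).as_rotvec()
    print("t",round(o["t"],2),"p",p,"rot",o["tcp_rot"],"w",round(o["width"],3),"F",o["force"])
    print("shift",d.round(4),"turn",w.round(3),"n>=",round(np.linalg.norm(d)/.05,1))
E
python3 -c "
from h import *
go(.506,-.349,.26,62.6)"
```

```text
t 0.9 p [0.3571 0.0973 0.2694] rot [-1.5695  0.0034  1.1212] w 0.6 F [ 1.1274  1.347  -0.3691]
shift [-0.3372  0.0101 -0.3281] turn [-0.001  0.029 -0.003] n>= 9.4
```

Emit:
step_arm(steps=[[0, 0.004, 0, -0.034, 0, -0.033, 60], [0, 0.004, 0, -0.034, 0, -0.033, 60], [0, 0.004, 0, -0.034, 0, -0.033, 60], [0, 0.004, 0, -0.034, 0, -0.033, 60], [0, 0.004, 0, -0.034, 0, -0.033, 60], [0, 0.004, 0, -0.034, 0, -0.033, 60], [0, 0.004, 0, -0.034, 0, -0.033, 60], [0, 0, 0, -0.034, 0, -0.033, 60]])

```text
t: 1.7
ee_pos: [0.4717, -0.2811, 0.2701]
tcp_rot: [-1.571, 0.001, 1.089]
force: [0.1, -0.7, 0.6]
width: 0.601
```

```bash
python3 -c "
from h import *
go(.506,-.349,.20,62.6)"
```

```text
t 1.7 p [ 0.4717 -0.2811  0.2701] rot [-1.571   0.0013  1.0893] w 0.601 F [ 0.074  -0.6997  0.6436]
shift [-0.0442  0.0702 -0.0618] turn [ 0.    -0.003 -0.001] n>= 2.1
```

Emit:
step_arm(steps=[[0, 0, 0, -0.022, 0.01, -0.031, 60], [0, 0, 0, -0.022, 0.02, -0.031, 60], [0, 0, 0, 0, 0.035, 0, 60], [0, 0, 0, 0, 0, 0, 60]])

```text
t: 2.1
ee_pos: [0.5072, -0.3588, 0.2007]
tcp_rot: [-1.571, 0.002, 1.083]
force: [0.4, 0.3, 0.2]
width: 0.601
```

```bash
python3 -c "
from h import *
go(.506,-.349,.138,62.6)
t=shot('top','1');s=shot('side','1');crop(t,355,195,435,295,6,'pics/t1.png');crop(s,190,180,300,300,5,'pics/s1.png')"
```

```text
t 2.1 p [ 0.5072 -0.3588  0.2007] rot [-1.5708  0.002   1.0828] w 0.601 F [0.3649 0.3454 0.2027]
shift [0.0082 0.0627 0.0057] turn [-0.    -0.01  -0.002] n>= 1.3
```

View pics/t1.png

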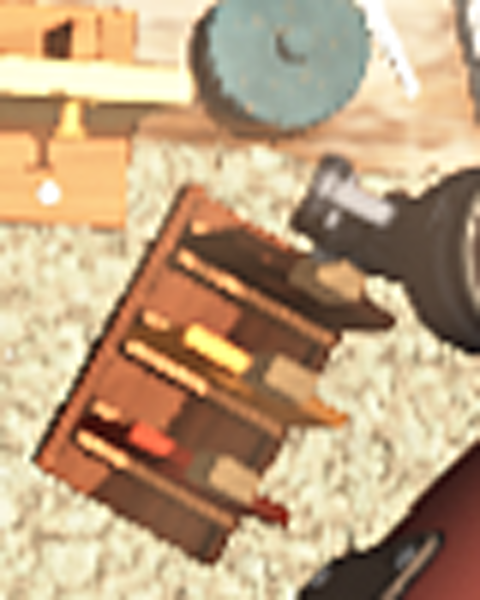

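View pics/s1.png

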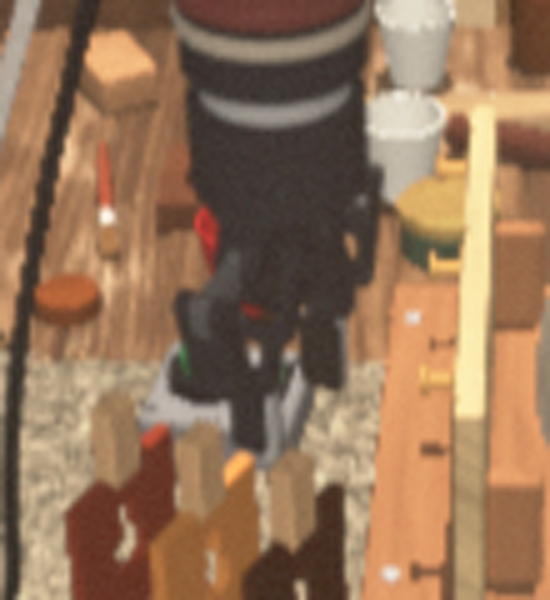

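```bash
python3 -c "
from h import *
p=robot.observe()['ee_pos'];print(p)
for n,(a,b,k) in {'top':(355,195,6),'side':(190,180,5)}.items():
  q=proj(n,[p,p+[0,0,.08],[.506,-.349,.174]]);print(q,(q-[a,b])*k)
"
```

```text
[ 0.5091 -0.3597  0.2057]
[[420.1865 239.5067]
 [431.3434 238.6202]
 [412.0711 240.8912]] [[391.119  267.0405]
 [458.0605 261.7215]
 [342.4267 275.3471]]
[[248.4684 263.5918]
 [247.0423 234.2164]
 [247.9275 271.7086]] [[292.3422 417.9592]
 [285.2117 271.0819]
 [289.6375 458.5432]]
```

View pics/top_1.png

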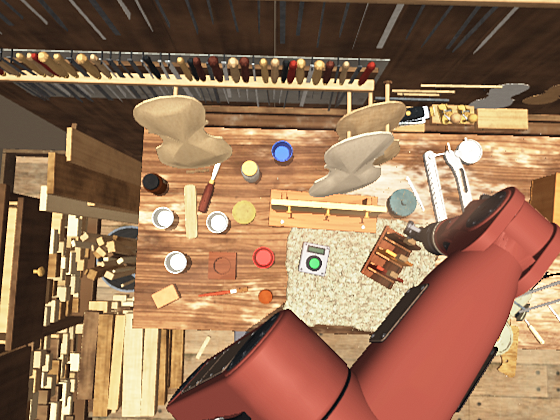

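```bash
python3 -c "
from h import *
go(.506,-.349,.138,62.6)"
```

```text
t 2.2 p [ 0.5091 -0.3597  0.2057] rot [-1.5777  0.0038  1.0837] w 0.602 F [-0.2629  0.5791  0.4697]
shift [0.0083 0.0676 0.0082] turn [ 0.007 -0.009 -0.004] n>= 1.4
```

Emit:
step_arm(steps=[[0.007, -0.009, -0.004, 0.008, 0, 0.008, 60], [0, 0, 0, 0, 0, 0, 60], [0, 0, 0, 0, 0.03, 0, 60], [0, 0, 0, 0, 0.03, 0, 60], [0, 0, 0, 0, 0.006, 0, 60]])

```text
t: 2.7
ee_pos: [0.5094, -0.3476, 0.149]
tcp_rot: [-1.584, 0.003, 1.098]
force: [-0.1, 0.6, 0.1]
width: 0.6
```

```bash
python3 -c "
from h import *
go(.506,-.349,.138,62.6)
s=shot('side','2');crop(s,190,200,300,310,5,'pics/s2.png');t=shot('top','2');crop(t,355,195,435,295,6,'pics/t2.png')"
```

```text
t 2.7 p [ 0.5094 -0.3476  0.149 ] rot [-1.5844  0.0027  1.0977] w 0.6 F [-0.08    0.6082  0.1422]
shift [-0.0028  0.011   0.0026] turn [ 0.014  0.005 -0.003] n>= 0.2
```

View pics/s2.png

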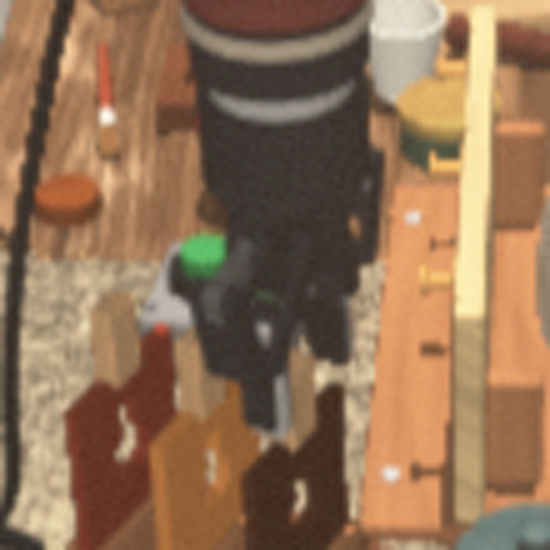

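View pics/t2.png

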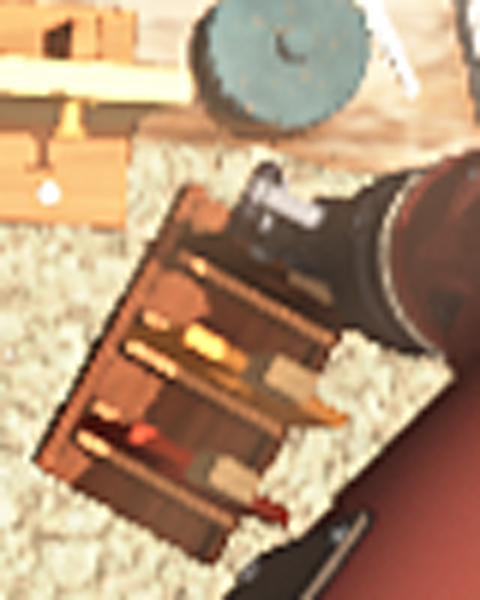

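Emit:
step_arm(steps=[[0.014, 0.005, -0.003, -0.003, 0.006, 0.003, 60], [0, 0, 0, 0, 0.004, 0, 60], [0, 0, 0, 0, 0, 0, 0], [0, 0, 0, 0, 0, 0, 0], [0, 0, 0, 0, 0, 0, 0], [0, 0, 0, 0, 0, 0, 0], [0, 0, 0, 0, 0, 0, 0]])

```text
t: 3.5
ee_pos: [0.508, -0.3516, 0.1456]
tcp_rot: [-1.578, 0.002, 1.092]
force: [0.8, -0.6, -1.5]
width: 0.252
```

```bash
python3 -c "
from h import *
go(.506,-.349,.138,62.6)
s=shot('side','3');crop(s,190,200,300,310,5,'pics/s3.png')"
```

```text
t 3.5 p [ 0.508  -0.3516  0.1456] rot [-1.578   0.0017  1.0923] w 0.252 F [ 0.8356 -0.612  -1.5188]
shift [0.0014 0.0076 0.0031] turn [ 0.007 -0.    -0.002] n>= 0.2
```

View pics/s3.png

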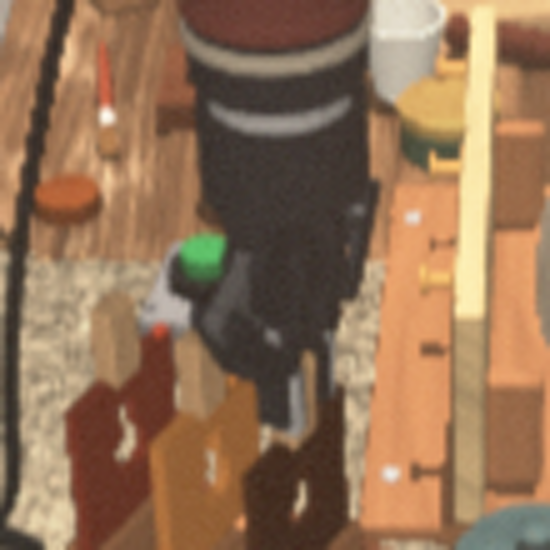

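Emit:
step_arm(steps=[[0, 0, 0, 0, -0.01, 0, 0], [0, 0, 0, 0, -0.025, 0, 0], [0, 0, 0, 0, -0.025, 0, 0], [0, 0, 0, 0, -0.025, 0, 0], [0, 0, 0, 0, -0.015, 0, 0], [0, 0, 0, 0, 0, 0, 0]])

```text
t: 4.15
ee_pos: [0.5075, -0.3509, 0.252]
tcp_rot: [-1.579, 0.001, 1.092]
force: [-0.5, -0.3, -1.0]
width: 0.251
```

```bash
python3 -c "
from h import *
go(.525,-.245,.24,88.1)
s=shot('side','4');crop(s,190,150,340,330,3.3,'pics/s4.png')
# board front edge
for u,v in [(327.7,208.2)]: print(onz('top',(u,v),.155))
t=cv2.imread('pics/top0.png');hsv=cv2.cvtColor(t,cv2.COLOR_BGR2HSV)
for u in (280,300,315,345,358,378): print(u,[tuple(int(a) for a in hsv[v,u]) for v in range(200,214)])
"
```

```text
t 4.15 p [ 0.5075 -0.3509  0.252 ] rot [-1.5789  0.0015  1.0924] w 0.251 F [-0.4853 -0.3221 -0.9863]
shift [0.1021 0.0116 0.0334] turn [ 0.008 -0.445 -0.003] n>= 2.2
[ 0.5872 -0.1304  0.155 ]
280 [(30, 41, 255), (28, 37, 255), (29, 34, 255), (30, 27, 255), (28, 76, 255), (16, 127, 124), (16, 118, 110), (17, 114, 116), (19, 109, 117), (14, 132, 135), (12, 153, 153), (11, 159, 143), (12, 153, 236), (17, 128, 255)]
300 [(24, 94, 251), (29, 45, 255), (29, 36, 255), (28, 37, 255), (29, 39, 255), (30, 55, 255), (19, 116, 242), (16, 121, 93), (18, 111, 113), (18, 111, 115), (17, 115, 120), (13, 141, 139), (11, 162, 146), (12, 154, 238)]
315 [(15, 145, 246), (23, 98, 250), (30, 45, 255), (29, 40, 255), (27, 54, 255), (28, 50, 255), (30, 52, 255), (19, 110, 247), (17, 120, 91), (17, 117, 111), (18, 111, 117), (17, 116, 121), (12, 140, 140), (11, 158, 147)]
345 [(16, 136, 248), (15, 139, 246), (14, 150, 241), (19, 115, 246), (28, 61, 255), (28, 45, 255), (27, 47, 255), (29, 42, 255), (30, 44, 255), (20, 108, 253), (14, 128, 100), (16, 115, 126), (17, 114, 137), (16, 117, 139)]
358 [(15, 141, 242), (14, 144, 238), (14, 144, 239), (13, 151, 237), (23, 98, 248), (29, 51, 255), (28, 45, 255), (27, 44, 255), (29, 40, 255), (30, 47, 255), (20, 108, 249), (15, 122, 121), (16, 115, 135), (16, 113, 144)]
378 [(17, 63, 235), (16, 68, 234), (17, 65, 236), (20, 57, 244), (18, 67, 240), (15, 102, 218), (24, 85, 252), (29, 43, 255), (28, 44, 255), (29, 42, 255), (30, 41, 255), (23, 96, 255), (14, 117, 126), (16, 112, 139)]
```

View pics/s4.png

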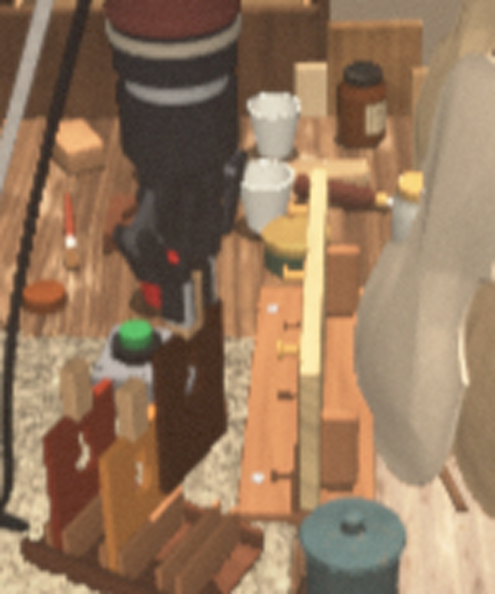

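```bash
python3 -c "
from h import *
P=np.array([onz('top',q,.155) for q in [(280,204.6),(300,206.2),(315,207.3),(345,209.3),(358,210.3),(378,211.5)]])
k=np.polyfit(P[:,1],P[:,0],1);print(P,k,np.degrees(np.arctan(-k[0])) )
for y in (-.028,-.132,-.238): print(y,np.polyval(k,y))
# camera offset estimate: 
# stud head mask top
t=cv2.imread('pics/top0.png')
hsv=cv2.cvtColor(t,cv2.COLOR_BGR2HSV)
for u0 in (289,327.7,366.9):
  for v in range(206,220):
    print(v,[ '%d/%d/%d'%tuple(hsv[v,u]) for u in range(int(u0)-4,int(u0)+6)])
"
```

```text
[[ 0.5933 -0.003   0.155 ]
 [ 0.5905 -0.0564  0.155 ]
 [ 0.5887 -0.0965  0.155 ]
 [ 0.5856 -0.1765  0.155 ]
 [ 0.5839 -0.2112  0.155 ]
 [ 0.5822 -0.2645  0.155 ]] [0.0424 0.5931] -2.428152421338492
-0.028 0.5918682699992542
-0.132 0.5874581870444069
-0.238 0.5829632948019664
206 ['16/138/107', '15/165/151', '15/176/152', '18/163/250', '24/140/255', '16/176/197', '15/172/117', '15/160/113', '16/140/115', '16/128/131']
207 ['18/112/109', '17/114/101', '13/126/83', '25/132/255', '30/99/255', '17/163/242', '15/149/113', '16/136/122', '17/127/110', '17/118/106']
208 ['18/110/114', '18/106/111', '14/125/94', '26/129/255', '30/106/255', '16/160/240', '16/121/118', '18/104/108', '18/109/112', '17/112/114']
209 ['17/118/121', '16/111/115', '12/148/112', '27/126/255', '29/112/255', '16/162/206', '17/106/103', '19/101/109', '19/106/115', '19/105/114']
210 ['12/146/138', '12/149/135', '13/167/163', '26/126/255', '28/118/255', '15/166/208', '12/139/128', '14/128/129', '15/131/132', '14/130/133']
211 ['10/161/141', '15/165/206', '18/154/250', '29/114/255', '29/111/255', '19/150/255', '14/165/192',
[... 4493 characters left out ...]
22/149', '12/121/137', '16/150/242', '29/103/255', '28/113/255', '14/148/193', '14/115/137', '15/116/149', '15/118/151']
216 ['12/138/166', '12/137/154', '14/149/202', '20/141/254', '29/106/255', '27/117/255', '16/146/239', '14/139/173', '13/132/155', '13/132/156']
217 ['12/140/170', '13/135/149', '16/148/220', '19/143/244', '20/136/249', '20/140/247', '18/142/245', '14/146/191', '12/137/158', '12/136/158']
218 ['12/141/165', '12/143/224', '14/142/236', '15/141/234', '15/141/233', '15/138/236', '16/137/242', '13/141/234', '12/141/232', '13/143/235']
219 ['12/139/160', '15/133/254', '16/127/253', '15/127/249', '15/127/249', '15/127/249', '16/128/249', '16/126/251', '16/128/250', '16/130/250']
```

```bash
python3 -c "
from h import *
for q in [(288.9,208.5),(327.5,211.5),(366.5,214)]:print(onz('top',q,.139))
go(.535,-.238,.215,87.8)"
```

```text
[ 0.5851 -0.0275  0.139 ]
[ 0.5798 -0.1319  0.139 ]
[ 0.576  -0.2372  0.139 ]
t 4.2 p [ 0.5073 -0.3507  0.2509] rot [-1.5778  0.0012  1.0924] w 0.251 F [ 0.7753 -0.4663 -1.3977]
shift [0.1128 0.0356 0.0275] turn [ 0.007 -0.44  -0.003] n>= 2.4
```

Emit:
step_arm(steps=[[0, -0.11, 0, 0, 0, 0, 0], [0, -0.11, 0, 0, 0, 0, 0], [0, -0.11, 0, 0, 0, 0, 0], [0, -0.11, 0, 0, 0, 0, 0], [0, 0, 0, 0, 0, 0, 0]])

```text
t: 4.7
ee_pos: [0.5055, -0.3491, 0.2461]
tcp_rot: [-1.572, -0.0, 1.549]
force: [-0.3, -0.3, -1.0]
width: 0.246
```

```bash
python3 -c "
from h import *
go(.535,-.238,.215,87.8)"
```

```text
t 4.7 p [ 0.5055 -0.3491  0.2461] rot [-1.5715 -0.0001  1.5486] w 0.246 F [-0.2802 -0.2715 -1.0092]
shift [ 0.1117  0.0312 -0.027 ] turn [0.001 0.016 0.   ] n>= 2.4
```

Emit:
step_arm(steps=[[0, 0.008, 0, 0.037, 0.01, -0.009, 0], [0, 0.008, 0, 0.037, 0.01, -0.009, 0], [0, 0, 0, 0.037, 0.01, -0.009, 0], [0, 0, 0, 0, 0, 0, 0]])

```text
t: 5.1
ee_pos: [0.5355, -0.2363, 0.2117]
tcp_rot: [-1.568, -0.002, 1.514]
force: [-1.2, -0.8, -1.7]
width: 0.253
```

```bash
python3 -c "
from h import *
go(.535,-.238,.20,87.8)
s=shot('side','5');crop(s,220,170,340,310,4.2,'pics/s5.png');t=shot('top','5');crop(t,325,170,425,260,6,'pics/t5.png')
go(.535,-.238,.20,87.8)"
```

```text
t 5.1 p [ 0.5355 -0.2363  0.2117] rot [-1.5681 -0.0019  1.5143] w 0.253 F [-1.2429 -0.7608 -1.7122]
shift [-0.0018  0.0117  0.0003] turn [-0.003 -0.018  0.002] n>= 0.2
t 5.2 p [ 0.5355 -0.2399  0.2129] rot [-1.5696  0.0007  1.5135] w 0.247 F [-0.1991 -1.8052 -0.5919]
shift [0.0019 0.0129 0.0006] turn [-0.001 -0.019 -0.001] n>= 0.3
```

View pics/s5.png

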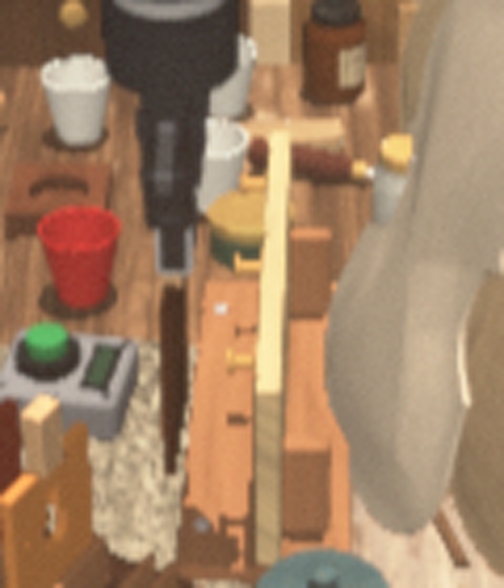

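View pics/t5.png

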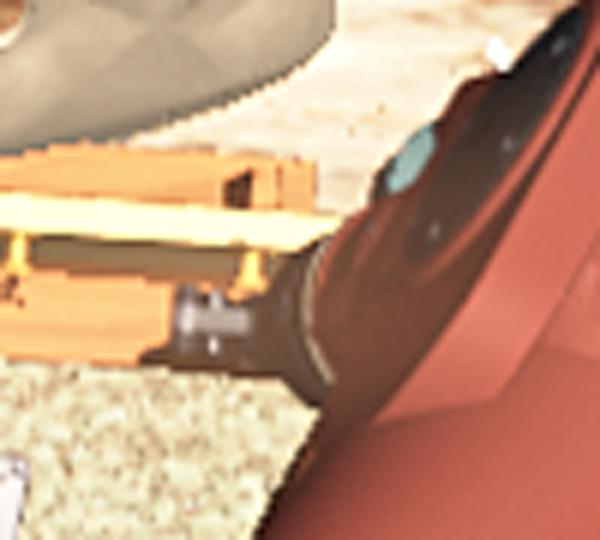

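Emit:
step_arm(steps=[[0, -0.018, 0, 0.002, 0.013, 0, 0], [0, 0, 0, 0, 0, 0, 0], [0, 0, 0, 0, 0, 0, 0]])

```text
t: 5.5
ee_pos: [0.5355, -0.241, 0.2003]
tcp_rot: [-1.571, 0.002, 1.525]
force: [0.1, -0.5, -2.3]
width: 0.252
```

```bash
python3 -c "
from h import *
go(.579,-.238,.20,87.7)
s=shot('side','6');crop(s,240,220,300,300,7,'pics/s6.png')
p=np.array([.532,-.278,.0684]);print((proj('side',[p,p+[0,.08,.12],p+[0,0,.12],[.57,-.238,.138]])-[240,220])*7)
go(.579,-.238,.20,87.7)"
```

```text
t 5.5 p [ 0.5355 -0.241   0.2003] rot [-1.5706  0.0023  1.5251] w 0.252 F [ 0.1176 -0.5012 -2.2738]
shift [ 0.0049  0.0003 -0.0433] turn [-0.    -0.006 -0.002] n>= 0.9
[[148.3917 468.1567]
 [147.1625  75.5384]
 [139.901  201.5494]
 [250.6559 249.6369]]
t 5.55 p [ 0.5353 -0.2409  0.2002] rot [-1.5703  0.0022  1.5252] w 0.251 F [ 0.5466 -0.3123 -1.6411]
shift [ 0.0049  0.0002 -0.0435] turn [-0.    -0.005 -0.002] n>= 0.9
```

View pics/s6.png

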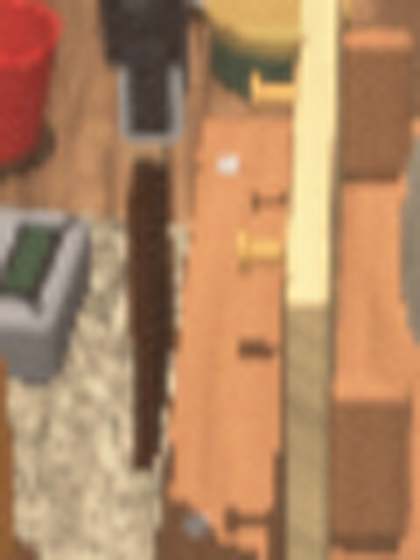

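Emit:
step_arm(steps=[[0, -0.005, 0, 0.004, 0, 0, 0], [0, 0, 0, 0, 0, -0.01, 0], [0, 0, 0, 0, 0, -0.01, 0], [0, 0, 0, 0, 0, 0, 0]])

```text
t: 5.95
ee_pos: [0.5577, -0.2393, 0.2018]
tcp_rot: [-1.573, 0.003, 1.527]
force: [-0.8, -0.5, -0.7]
width: 0.249
```

```bash
python3 -c "
from h import *
go(.579,-.238,.20,87.7)"
```

```text
t 5.95 p [ 0.5577 -0.2393  0.2018] rot [-1.5727  0.0035  1.5272] w 0.249 F [-0.8347 -0.505  -0.724 ]
shift [ 0.0023  0.0018 -0.0212] turn [ 0.002 -0.003 -0.003] n>= 0.4
```

Emit:
step_arm(steps=[[0, -0.003, 0, 0.003, 0.002, -0.007, 0], [0, 0, 0, 0, 0, -0.007, 0], [0, 0, 0, 0, 0, -0.004, 0], [0, 0, 0, 0, 0, 0, 0]])

```text
t: 6.35
ee_pos: [0.5781, -0.2366, 0.1993]
tcp_rot: [-1.572, 0.003, 1.531]
force: [0.3, -1.5, -0.3]
width: 0.248
```

```bash
python3 -c "
from h import *
go(.579,-.238,.20,87.7)
s=shot('side','7');crop(s,240,220,300,300,7,'pics/s7.png')
t=shot('top','7');crop(t,325,170,425,260,6,'pics/t7.png')"
```

```text
t 6.35 p [ 0.5781 -0.2366  0.1993] rot [-1.5724  0.0033  1.5311] w 0.248 F [ 0.2635 -1.5018 -0.2947]
shift [-0.0014 -0.0007 -0.001 ] turn [ 0.002  0.    -0.003] n>= 0.0
```

View pics/s7.png

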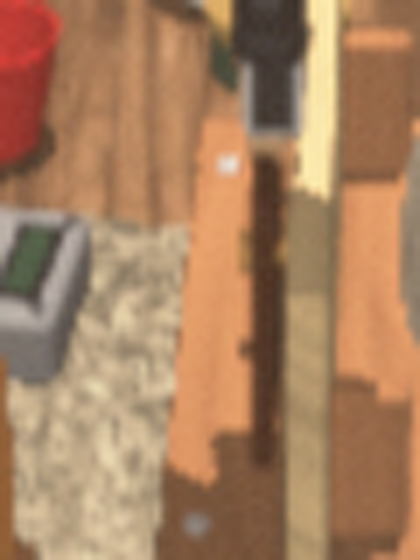

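Emit:
step_arm(steps=[[0.002, 0, -0.003, 0, 0, -0.002, 0], [0, 0, 0, 0, 0, 0, 0], [0, 0, 0, 0, 0.006, 0, 0], [0, 0, 0, 0, 0, 0, 0]])

```text
t: 6.85
ee_pos: [0.5791, -0.2368, 0.193]
tcp_rot: [-1.57, 0.0, 1.53]
force: [0.6, 0.6, -1.4]
width: 0.249
```

```bash
python3 -c "
from h import *
go(.580,-.238,.173,87.7)"
```

```text
t 6.85 p [ 0.5791 -0.2368  0.193 ] rot [-1.5698  0.      1.5304] w 0.249 F [ 0.6052  0.587  -1.441 ]
shift [-0.0011  0.02   -0.001 ] turn [-0.001 -0.    -0.   ] n>= 0.4
```

Emit:
step_arm(steps=[[0, 0, 0, -0.001, 0.003, -0.001, 0], [0, 0, 0, 0, 0.003, 0, 0], [0, 0, 0, 0, 0.003, 0, 0], [0, 0, 0, 0, 0, 0, 0]])

```text
t: 7.25
ee_pos: [0.5798, -0.238, 0.1829]
tcp_rot: [-1.569, -0.0, 1.53]
force: [1.1, 0.5, -1.2]
width: 0.248
```

```bash
python3 -c "
from h import *
go(.580,-.238,.173,87.7);s=shot('side','8');crop(s,240,220,300,300,7,'pics/s8.png')"
```

```text
t 7.25 p [ 0.5798 -0.238   0.1829] rot [-1.5693 -0.0001  1.5302] w 0.248 F [ 1.1162  0.4985 -1.1807]
shift [ 0.      0.0099 -0.0003] turn [-0.001 -0.     0.   ] n>= 0.2
```

View pics/s8.png

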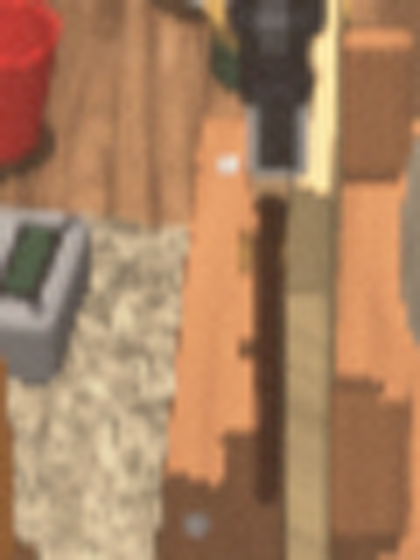

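Emit:
step_arm(steps=[[0, 0, 0, 0, 0.004, 0, 0], [0, 0, 0, 0, 0.004, 0, 0], [0, 0, 0, 0, 0.003, 0, 0], [0, 0, 0, 0, 0, 0, 0]])

```text
t: 7.7
ee_pos: [0.5802, -0.2382, 0.1719]
tcp_rot: [-1.571, 0.001, 1.53]
force: [-0.8, 1.0, 2.3]
width: 0.247
```

```bash
python3 -c "
from h import *
go(.580,-.238,.172,87.7)"
```

```text
t 7.7 p [ 0.5802 -0.2382  0.1719] rot [-1.5707  0.0006  1.5302] w 0.247 F [-0.8262  1.0173  2.335 ]
shift [ 0.0002 -0.0001  0.0002] turn [-0.    -0.    -0.001] n>= 0.0
```

Emit:
step_arm(steps=[[0, 0, 0, 0, 0.001, 0, 0], [0, 0, 0, 0, 0, 0, 0], [0, 0, 0, 0, 0, 0, 45], [0, 0, 0, 0, 0, 0, 60], [0, 0, 0, 0, 0, 0, 60], [0, 0, 0, 0, -0.01, 0, 60], [0, 0, 0, 0, -0.03, 0, 60], [0, 0, 0, 0, -0.03, 0, 60]])

```text
t: 8.5
ee_pos: [0.5782, -0.237, 0.2404]
tcp_rot: [-1.565, -0.002, 1.53]
force: [0.1, -0.6, 0.1]
width: 0.594
```

```bash
python3 -c "
from h import *
go(.461,-.3275,.25,62.6);s=shot('side','9');crop(s,190,180,330,320,4,'pics/s9.png')"
```

```text
t 8.5 p [ 0.5782 -0.237   0.2404] rot [-1.5647 -0.0025  1.5302] w 0.594 F [ 0.1174 -0.6349  0.098 ]
shift [-0.0952 -0.0091  0.1134] turn [-0.007  0.438  0.001] n>= 3.0
```

View pics/s9.png

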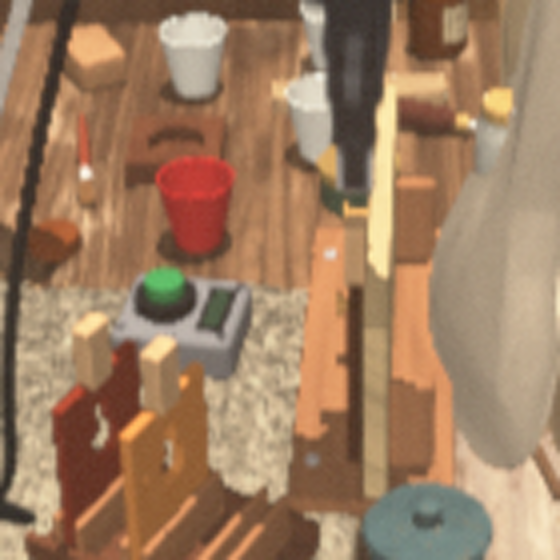

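Emit:
step_arm(steps=[[0, 0, 0, -0.031, -0.003, 0.038, 60], [0, 0, 0, -0.031, -0.003, 0.038, 60], [0, 0, 0, -0.031, -0.003, 0.038, 60], [0, 0.11, 0, 0, 0, 0, 60], [0, 0.11, 0, 0, 0, 0, 60], [0, 0.11, 0, 0, 0, 0, 60], [0, 0.11, 0, 0, 0, 0, 60], [0, 0, 0, 0, 0, 0, 60]])

```text
t: 9.35
ee_pos: [0.4599, -0.3318, 0.2628]
tcp_rot: [-1.583, 0.003, 1.075]
force: [0.1, 0.1, -0.2]
width: 0.598
```

```bash
python3 -c "
from h import *
go(.460,-.327,.20,62.6);t=cv2.imread('pics/top_1.png');crop(t,375,240,425,290,10,'pics/t1b.png')"
```

```text
t 9.35 p [ 0.4599 -0.3318  0.2628] rot [-1.5827  0.0031  1.0754] w 0.598 F [ 0.083   0.1429 -0.2203]
shift [0.0045 0.0628 0.003 ] turn [ 0.012 -0.017 -0.003] n>= 1.3
```

View pics/t1b.png

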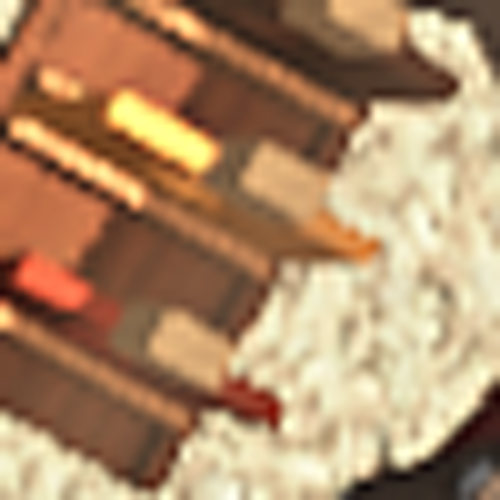

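Emit:
step_arm(steps=[[0.012, -0.017, -0.003, 0.005, 0.03, 0.002, 60], [0, 0, 0, 0, 0.03, 0, 60], [0, 0, 0, 0, 0, 0, 60]])

```text
t: 9.65
ee_pos: [0.4619, -0.3275, 0.2036]
tcp_rot: [-1.574, 0.001, 1.103]
force: [-0.9, 0.9, 0.8]
width: 0.603
```

```bash
python3 -c "
from h import *
go(.461,-.327,.143,62.6)"
```

```text
t 9.65 p [ 0.4619 -0.3275  0.2036] rot [-1.5745  0.0014  1.1028] w 0.603 F [-0.9161  0.9168  0.7956]
shift [0.0001 0.0606 0.0013] turn [ 0.004  0.01  -0.001] n>= 1.2
```

Emit:
step_arm(steps=[[0.004, 0.01, 0, 0, 0.025, 0.001, 60], [0, 0, 0, 0, 0.025, 0, 60], [0, 0, 0, 0, 0.008, 0, 60], [0, 0, 0, 0, 0, 0, 60]])

```text
t: 10.05
ee_pos: [0.4632, -0.3287, 0.1495]
tcp_rot: [-1.575, 0.003, 1.101]
force: [-0.3, 0.3, 0.1]
width: 0.594
```

```bash
python3 -c "
from h import *
go(.461,-.327,.143,62.6)"
```

```text
t 10.05 p [ 0.4632 -0.3287  0.1495] rot [-1.5755  0.0027  1.1012] w 0.594 F [-0.2564  0.2611  0.1335]
shift [0.0006 0.0065 0.0028] turn [ 0.005  0.009 -0.003] n>= 0.1
```

Emit:
step_arm(steps=[[0.005, 0.009, -0.003, 0, 0.006, 0.003, 60], [0, 0, 0, 0, 0, 0, 60], [0, 0, 0, 0, 0, 0, 0], [0, 0, 0, 0, 0, 0, 0], [0, 0, 0, 0, 0, 0, 0], [0, 0, 0, 0, 0, 0, 0], [0, 0, 0, 0, 0, 0, 0]])

```text
t: 10.75
ee_pos: [0.4624, -0.3292, 0.1482]
tcp_rot: [-1.576, 0.001, 1.093]
force: [0.7, 0.1, -1.3]
width: 0.247
```

```bash
python3 -c "
from h import *
go(.461,-.327,.143,62.6)
s=shot('side','10');crop(s,190,200,300,310,5,'pics/s10.png')"
```

```text
t 10.75 p [ 0.4624 -0.3292  0.1482] rot [-1.5763  0.0012  1.0931] w 0.247 F [ 0.6688  0.0634 -1.3119]
shift [0.0013 0.0051 0.0023] turn [ 0.005  0.001 -0.001] n>= 0.1
```

View pics/s10.png

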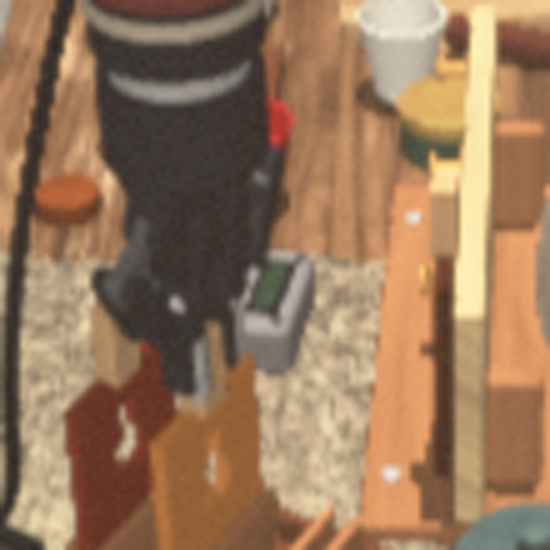

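Emit:
step_arm(steps=[[0, 0, 0, 0, -0.01, 0, 0], [0, 0, 0, 0, -0.025, 0, 0], [0, 0, 0, 0, -0.025, 0, 0], [0, 0, 0, 0, -0.025, 0, 0], [0, 0, 0, 0, -0.015, 0, 0], [0, 0, 0, 0.04, 0, 0, 0], [0, 0, 0, 0.04, 0, 0, 0], [0, 0, 0, 0, 0, 0, 0]])

```text
t: 11.6
ee_pos: [0.4998, -0.2569, 0.2572]
tcp_rot: [-1.58, 0.001, 1.09]
force: [-1.2, -1.1, -1.1]
width: 0.245
```

Emit:
step_arm(steps=[[0, -0.11, 0, 0.03, 0, 0, 0], [0, -0.11, 0, 0.03, 0, 0, 0], [0, -0.11, 0, 0.03, 0, 0, 0], [0, -0.11, 0, 0.03, 0, 0, 0], [0, 0, 0, 0, 0, 0, 0]])

```text
t: 12.1
ee_pos: [0.5378, -0.1409, 0.2599]
tcp_rot: [-1.58, 0.007, 1.547]
force: [-0.3, -0.2, -0.6]
width: 0.248
```

```bash
python3 -c "
from h import *
go(.540,-.028,.22,87.7)"
```

```text
t 12.1 p [ 0.5378 -0.1409  0.2599] rot [-1.5803  0.0069  1.5469] w 0.248 F [-0.3374 -0.1995 -0.6209]
shift [0.1132 0.0391 0.0008] turn [ 0.01   0.016 -0.007] n>= 2.4
```

Emit:
step_arm(steps=[[0.01, 0.016, -0.007, 0.035, 0.012, 0, 0], [0, 0, 0, 0.035, 0.012, 0, 0], [0, 0, 0, 0.035, 0.012, 0, 0], [0, 0, 0, 0.006, 0, 0, 0], [0, 0, 0, 0, 0, 0, 0]])

```text
t: 12.6
ee_pos: [0.5428, -0.0303, 0.225]
tcp_rot: [-1.573, 0.003, 1.523]
force: [-0.3, -0.1, -0.2]
width: 0.249
```

```bash
python3 -c "
from h import *
go(.546,-.028,.2025,87.7)
s=shot('side','11');crop(s,240,180,310,270,6.5,'pics/s11.png');t=shot('top','11');crop(t,265,170,365,260,6,'pics/t11.png')
q=.0023;p=np.array([.5436-q,-.068,.2025-.1342]);go(.546,-.028,.2025,87.7)"
```

```text
t 12.6 p [ 0.5428 -0.0303  0.225 ] rot [-1.5731  0.0028  1.5234] w 0.249 F [-0.2896 -0.0997 -0.1918]
shift [ 0.0025  0.0225 -0.003 ] turn [ 0.002 -0.007 -0.003] n>= 0.5
t 12.7 p [ 0.5429 -0.0313  0.225 ] rot [-1.5733  0.0028  1.5222] w 0.252 F [ 0.6112 -0.6985 -0.2648]
shift [ 0.0035  0.0225 -0.0028] turn [ 0.003 -0.008 -0.003] n>= 0.5
```

View pics/s11.png

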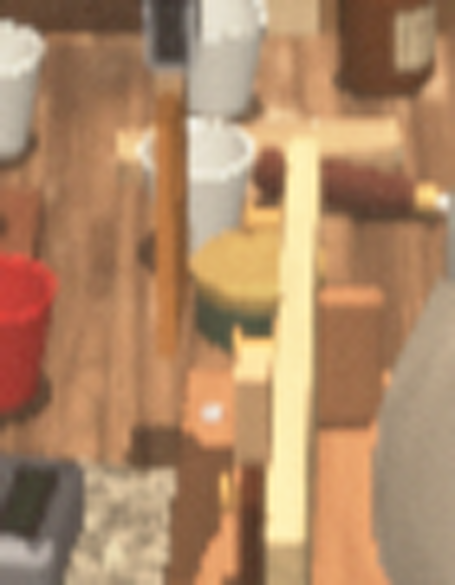

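View pics/t11.png

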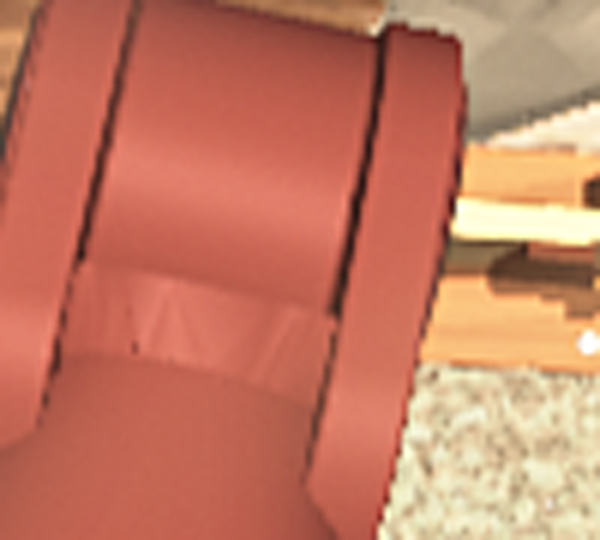

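Emit:
step_arm(steps=[[0.003, -0.008, -0.003, 0.003, 0.011, 0, 0], [0, 0, 0, 0, 0.011, 0, 0], [0, 0, 0, 0, 0, 0, 0]])

```text
t: 13.0
ee_pos: [0.5437, -0.0314, 0.2019]
tcp_rot: [-1.571, 0.0, 1.527]
force: [-0.8, 0.3, -0.7]
width: 0.249
```

```bash
python3 -c "
from h import *
go(.586,-.0283,.2025,87.7)
s=shot('side','12');crop(s,240,180,310,270,6.5,'pics/s12.png')"
```

```text
t 13.0 p [ 0.5437 -0.0314  0.2019] rot [-1.5715  0.0005  1.5268] w 0.249 F [-0.7587  0.3474 -0.6675]
shift [ 0.0049 -0.0006 -0.0422] turn [ 0.001 -0.004 -0.   ] n>= 0.8
```

View pics/s12.png

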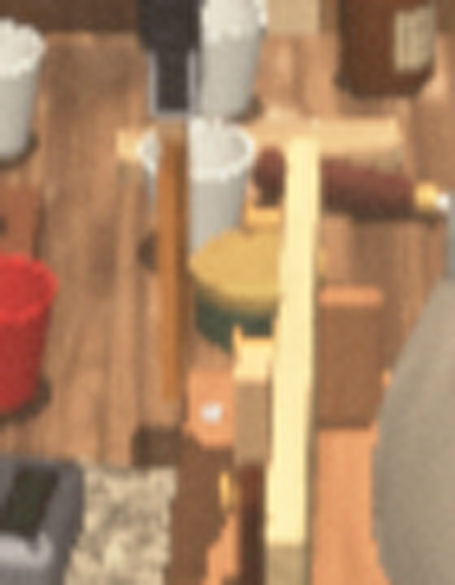

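Emit:
step_arm(steps=[[0, -0.004, 0, 0.003, 0, -0.007, 0], [0, 0, 0, 0, 0, -0.01, 0], [0, 0, 0, 0, 0, -0.005, 0], [0, 0, 0, 0, 0, 0, 0]])

```text
t: 13.45
ee_pos: [0.5688, -0.0299, 0.203]
tcp_rot: [-1.573, 0.001, 1.53]
force: [0.1, 0.0, -0.8]
width: 0.246
```

```bash
python3 -c "
from h import *
go(.586,-.0283,.2025,87.7)"
```

```text
t 13.45 p [ 0.5688 -0.0299  0.203 ] rot [-1.5733  0.0008  1.5303] w 0.246 F [ 0.1048  0.0417 -0.8063]
shift [ 0.0022  0.0006 -0.0172] turn [ 0.002 -0.    -0.001] n>= 0.3
```

Emit:
step_arm(steps=[[0.002, 0, 0, 0.002, 0, -0.006, 0], [0, 0, 0, 0, 0, -0.006, 0], [0, 0, 0, 0, 0, -0.003, 0], [0, 0, 0, 0, 0, 0, 0]])

```text
t: 13.85
ee_pos: [0.5856, -0.0282, 0.2031]
tcp_rot: [-1.571, 0.001, 1.531]
force: [-0.6, -0.9, -1.6]
width: 0.245
```

```bash
python3 -c "
from h import *
go(.588,-.0283,.2025,87.7)
s=shot('side','13');crop(s,240,180,310,270,6.5,'pics/s13.png')"
```

```text
t 13.85 p [ 0.5856 -0.0282  0.2031] rot [-1.5714  0.0008  1.5307] w 0.245 F [-0.5675 -0.8826 -1.609 ]
shift [-0.      0.0006 -0.0024] turn [ 0.001  0.    -0.001] n>= 0.0
```

View pics/s13.png

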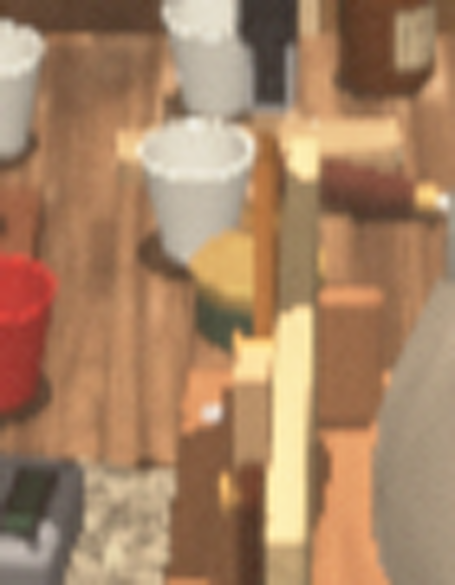

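Emit:
step_arm(steps=[[0, 0, 0, 0, 0, -0.0025, 0], [0, 0, 0, 0, 0, 0, 0], [0, 0, 0, 0, 0.004, 0, 0], [0, 0, 0, 0, 0.004, 0, 0], [0, 0, 0, 0, 0, 0, 0]])

```text
t: 14.4
ee_pos: [0.5874, -0.0283, 0.1944]
tcp_rot: [-1.571, 0.001, 1.531]
force: [-0.7, 0.0, -0.8]
width: 0.247
```

```bash
python3 -c "
from h import *
go(.588,-.0283,.1755,87.7)"
```

```text
t 14.4 p [ 0.5874 -0.0283  0.1944] rot [-1.5708  0.0008  1.5306] w 0.247 F [-0.6724  0.0026 -0.7932]
shift [ 0.      0.0189 -0.0006] turn [-0.    -0.    -0.001] n>= 0.4
```

Emit:
step_arm(steps=[[0, 0, 0, 0, 0.004, -0.0005, 0], [0, 0, 0, 0, 0.004, 0, 0], [0, 0, 0, 0, 0.003, 0, 0], [0, 0, 0, 0, 0, 0, 0]])

```text
t: 14.8
ee_pos: [0.5876, -0.0283, 0.1821]
tcp_rot: [-1.57, 0.001, 1.53]
force: [-0.0, -0.2, -0.5]
width: 0.248
```

```bash
python3 -c "
from h import *
go(.588,-.0283,.1755,87.7)
s=shot('side','14');crop(s,240,180,310,270,6.5,'pics/s14.png')"
```

```text
t 14.8 p [ 0.5876 -0.0283  0.1821] rot [-1.5701  0.0007  1.5304] w 0.248 F [-0.035  -0.1725 -0.4553]
shift [ 0.      0.0066 -0.0004] turn [-0.001 -0.    -0.001] n>= 0.1
```

View pics/s14.png

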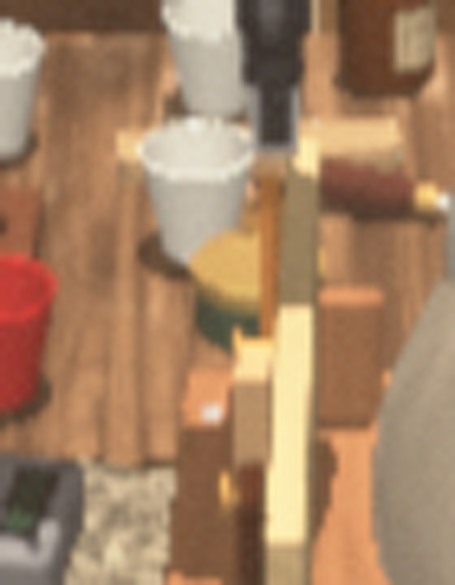

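Emit:
step_arm(steps=[[0, 0, 0, 0, 0.004, 0, 0], [0, 0, 0, 0, 0.003, 0, 0], [0, 0, 0, 0, 0, 0, 0]])

```text
t: 15.15
ee_pos: [0.5879, -0.0283, 0.175]
tcp_rot: [-1.571, 0.001, 1.53]
force: [0.5, 0.5, -0.7]
width: 0.248
```

```bash
python3 -c "
from h import *
go(.588,-.0283,.1755,87.7)
s=cv2.imread('pics/side_14.png');a=cv2.resize(s[195:235,260:300],None,fx=12,fy=12,interpolation=cv2.INTER_NEAREST);cv2.imwrite('pics/s14b.png',a)"
```

```text
t 15.15 p [ 0.5879 -0.0283  0.175 ] rot [-1.5708  0.0008  1.5305] w 0.248 F [ 0.5473  0.5477 -0.6772]
shift [ 0.     -0.0005 -0.0001] turn [ 0.    -0.    -0.001] n>= 0.0
```

View pics/s14b.png

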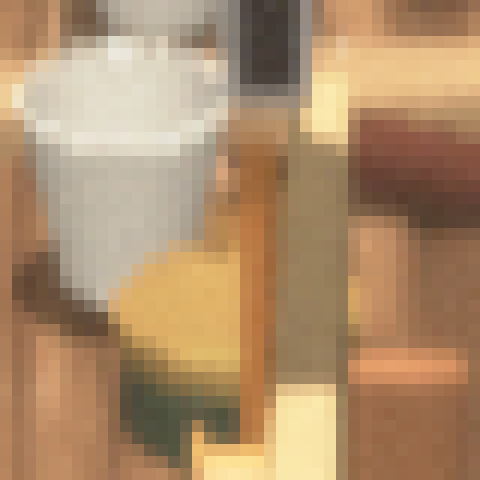

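Emit:
step_arm(steps=[[0, 0, 0, 0, 0.001, 0, 0], [0, 0, 0, 0, 0.001, 0, 0], [0, 0, 0, 0, 0, 0, 0]])

```text
t: 15.45
ee_pos: [0.5882, -0.0284, 0.1746]
tcp_rot: [-1.573, 0.001, 1.531]
force: [-0.2, 0.4, -1.1]
width: 0.248
```

Emit:
step_arm(steps=[[0, 0, 0, 0, 0.002, 0, 0], [0, 0, 0, 0, 0.002, 0, 0], [0, 0, 0, 0, 0, 0, 0]])

```text
t: 15.75
ee_pos: [0.5886, -0.0283, 0.1746]
tcp_rot: [-1.576, 0.002, 1.531]
force: [-2.1, -0.3, -2.0]
width: 0.249
```

Emit:
step_arm(steps=[[0.005, 0, 0, 0, 0.004, 0, 0], [0, 0, 0, 0, 0, 0, 0]])

```text
t: 15.95
ee_pos: [0.5897, -0.0284, 0.1742]
tcp_rot: [-1.575, 0.002, 1.531]
force: [-2.8, 0.1, -2.1]
width: 0.248
```

```bash
python3 -c "
from h import *
go(.588,-.0283,.1755,87.7)
s=shot('side','15');a=cv2.resize(s[185:245,250:310],None,fx=9,fy=9,interpolation=cv2.INTER_CUBIC);cv2.imwrite('pics/s15b.png',a)"
```

```text
t 15.95 p [ 0.5897 -0.0284  0.1742] rot [-1.5754  0.0021  1.5313] w 0.248 F [-2.7837  0.1095 -2.1414]
shift [ 0.     -0.0014  0.0017] turn [ 0.005  0.001 -0.002] n>= 0.0
```

View pics/s15b.png

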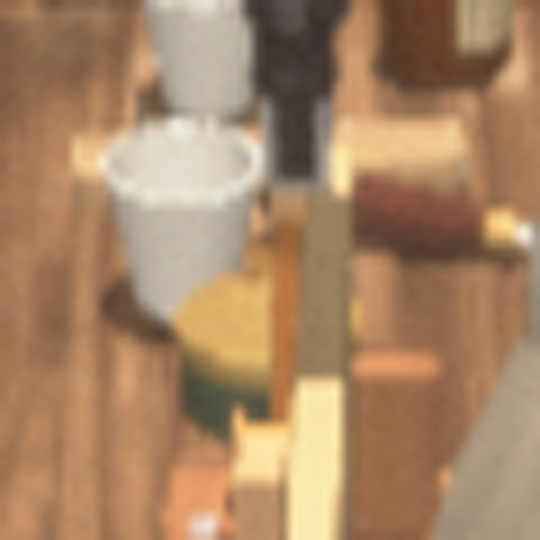

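```bash
python3 -c "
from h import *
for z in (.041,.045,.050,.161,.165,.17): print(z,(proj('side',[[.583,-.068,z]])-[250,185])*9)
s=cv2.imread('pics/side_15.png');a=cv2.resize(s[195:240,272:292],None,fx=12,fy=12,interpolation=cv2.INTER_NEAREST);cv2.imwrite('pics/s15c.png',a)
s=cv2.imread('pics/side_9.png');a=cv2.resize(s[220:310,265:295],None,fx=6,fy=6,interpolation=cv2.INTER_NEAREST);cv2.imwrite('pics/s9c.png',a)
for z in (.041,.161): print(z,(proj('side',[[.577,-.278,z]])-[265,220])*6)
"
```

```text
0.041 [[275.9842 567.5913]]
0.045 [[275.9486 557.7448]]
0.05 [[275.9039 545.3954]]
0.161 [[274.8668 258.8411]]
0.165 [[274.8277 248.0512]]
0.17 [[274.7788 234.5164]]
0.041 [[ 82.453  449.4864]]
0.161 [[ 80.9663 226.4796]]
```

View pics/s15c.png

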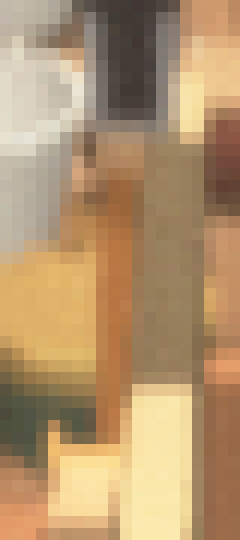

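View pics/s9c.png

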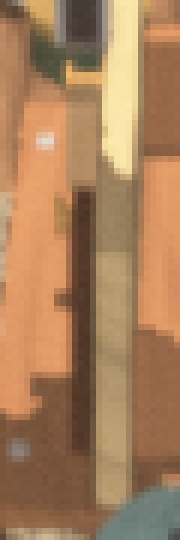

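Emit:
step_arm(steps=[[0, 0, 0, 0, 0, 0.001, 45], [0, 0, 0, 0, 0, 0, 60], [0, 0, 0, 0, 0, 0, 60], [0, 0, 0, 0, -0.01, 0, 60], [0, 0, 0, 0, -0.03, 0, 60], [0, 0, 0, 0, -0.03, 0, 60]])

```text
t: 16.6
ee_pos: [0.5863, -0.028, 0.2418]
tcp_rot: [-1.568, 0.001, 1.531]
force: [0.5, 0.8, 0.3]
width: 0.602
```

```bash
python3 -c "
from h import *
go(.417,-.303,.25,62.6)
s=shot('side','16');a=cv2.resize(s[185:245,250:310],None,fx=9,fy=9,interpolation=cv2.INTER_CUBIC);cv2.imwrite('pics/s16b.png',a)"
```

```text
t 16.6 p [ 0.5863 -0.028   0.2418] rot [-1.5676  0.0011  1.5309] w 0.602 F [0.4533 0.7834 0.2626]
shift [-0.2816 -0.0074  0.1582] turn [-0.003  0.438 -0.002] n>= 6.5
```

View pics/s16b.png

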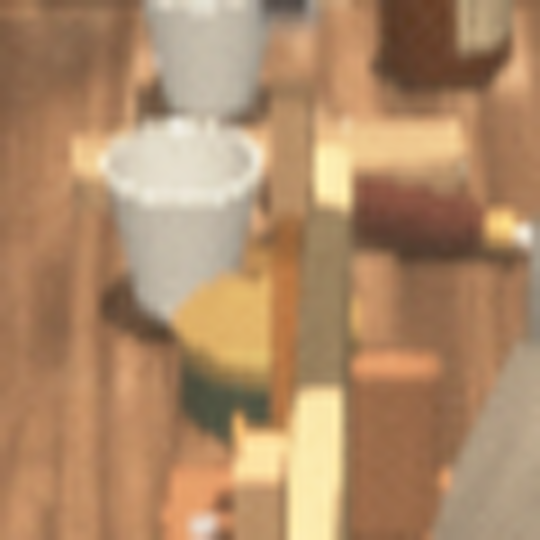

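Emit:
step_arm(steps=[[0, 0, 0, -0.02, -0.01, 0.04, 60], [0, 0, 0, -0.02, 0, 0.04, 60], [0, 0, 0, -0.04, 0, 0.027, 60], [0, 0, 0, -0.04, 0, 0.027, 60], [0, 0, 0, -0.045, 0, 0.012, 60], [0, 0, 0, -0.045, 0, 0.007, 60], [0, 0, 0, -0.045, 0, 0.003, 60], [0, 0, 0, -0.02, 0, 0, 60]])

```text
t: 17.45
ee_pos: [0.4191, -0.3042, 0.2636]
tcp_rot: [-1.585, 0.007, 1.537]
force: [0.7, -0.7, 0.8]
width: 0.598
```

Emit:
step_arm(steps=[[0, 0.11, 0, 0, 0, 0, 60], [0, 0.11, 0, 0, 0, 0, 60], [0, 0.11, 0, 0, 0, 0, 60], [0, 0.11, 0, 0, 0, 0, 60], [0, 0, 0, 0, 0, 0, 60]])

```text
t: 17.95
ee_pos: [0.4185, -0.3098, 0.2657]
tcp_rot: [-1.59, 0.001, 1.074]
force: [0.0, -0.9, 1.2]
width: 0.599
```

```bash
python3 -c "
from h import *
go(.417,-.303,.20,62.6)
t=shot('top','17');crop(t,260,180,390,270,5.5,'pics/t17.png')"
```

```text
t 17.95 p [ 0.4185 -0.3098  0.2657] rot [-1.5899  0.0012  1.0744] w 0.599 F [ 0.0457 -0.903   1.2444]
shift [0.0054 0.0656 0.0058] turn [ 0.019 -0.018 -0.001] n>= 1.3
```

View pics/t17.png

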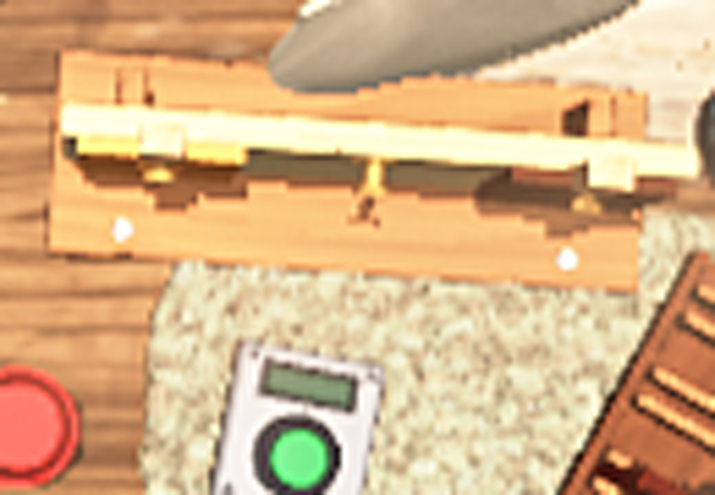

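Emit:
step_arm(steps=[[0.019, -0.018, 0, 0.006, 0.03, 0.005, 60], [0, 0, 0, 0, 0.03, 0, 60], [0, 0, 0, 0, 0, 0, 60]])

```text
t: 18.3
ee_pos: [0.4184, -0.3031, 0.206]
tcp_rot: [-1.574, 0.003, 1.107]
force: [-0.9, 0.1, 0.6]
width: 0.6
```

```bash
python3 -c "
from h import *
go(.417,-.303,.143,62.6)"
```

```text
t 18.3 p [ 0.4184 -0.3031  0.206 ] rot [-1.5741  0.0027  1.1072] w 0.6 F [-0.9271  0.0609  0.5894]
shift [-0.0003  0.0629  0.0015] turn [ 0.003  0.015 -0.003] n>= 1.3
```

Emit:
step_arm(steps=[[0.003, 0.014, -0.003, 0, 0.025, 0.001, 60], [0, 0, 0, 0, 0.025, 0, 60], [0, 0, 0, 0, 0.01, 0.001, 60], [0, 0, 0, 0, 0, 0, 60]])

```text
t: 18.7
ee_pos: [0.4186, -0.3039, 0.1492]
tcp_rot: [-1.576, 0.001, 1.101]
force: [-0.4, -0.3, 0.5]
width: 0.603
```

```bash
python3 -c "
from h import *
go(.417,-.303,.145,62.6)"
```

```text
t 18.7 p [ 0.4186 -0.3039  0.1492] rot [-1.5759  0.0009  1.1014] w 0.603 F [-0.3535 -0.3456  0.5407]
shift [0.0001 0.0042 0.0019] turn [ 0.005  0.009 -0.001] n>= 0.1
```

Emit:
step_arm(steps=[[0.005, 0.009, 0, 0, 0.005, 0.003, 60], [0, 0, 0, 0, 0, 0, 60], [0, 0, 0, 0, 0, 0, 0], [0, 0, 0, 0, 0, 0, 0], [0, 0, 0, 0, 0, 0, 0], [0, 0, 0, 0, 0, 0, 0], [0, 0, 0, 0, 0, 0, 0]])

```text
t: 19.4
ee_pos: [0.4177, -0.3043, 0.1487]
tcp_rot: [-1.576, 0.003, 1.093]
force: [-0.5, -0.5, -2.2]
width: 0.25
```

```bash
python3 -c "
from h import *
go(.417,-.303,.145,62.6)"
```

```text
t 19.4 p [ 0.4177 -0.3043  0.1487] rot [-1.5764  0.0027  1.0934] w 0.25 F [-0.5393 -0.4922 -2.1781]
shift [0.0009 0.0036 0.0013] turn [ 0.006  0.001 -0.003] n>= 0.1
```

Emit:
step_arm(steps=[[0, 0, 0, 0, -0.01, 0, 0], [0, 0, 0, 0, -0.025, 0, 0], [0, 0, 0, 0, -0.025, 0, 0], [0, 0, 0, 0, -0.025, 0, 0], [0, 0, 0, 0, -0.005, 0, 0], [0, 0, 0, 0.03, 0, 0, 0], [0, 0, 0, 0.03, 0, 0, 0], [0, 0, 0, 0, 0, 0, 0]])

```text
t: 20.2
ee_pos: [0.4453, -0.2496, 0.2436]
tcp_rot: [-1.577, 0.002, 1.091]
force: [-0.2, -0.6, -1.8]
width: 0.25
```

Emit:
step_arm(steps=[[0, -0.11, 0, 0.03, 0, 0, 0], [0, -0.11, 0, 0.03, 0, 0, 0], [0, -0.11, 0, 0.03, 0, 0, 0], [0, -0.11, 0, 0.015, 0, 0, 0], [0, 0, 0, 0, 0, 0, 0]])

```text
t: 20.7
ee_pos: [0.4794, -0.1487, 0.2408]
tcp_rot: [-1.572, 0.004, 1.547]
force: [0.2, -0.1, -2.0]
width: 0.252
```

```bash
python3 -c "
from h import *
go(.540,-.1327,.22,87.7)"
```

```text
t 20.7 p [ 0.4794 -0.1487  0.2408] rot [-1.5719  0.0045  1.5474] w 0.252 F [ 0.1519 -0.0897 -2.0183]
shift [ 0.0175  0.0208 -0.0602] turn [ 0.001  0.017 -0.004] n>= 1.3
```

Emit:
step_arm(steps=[[0, 0.017, -0.004, 0.009, 0.019, -0.03, 0], [0, 0, 0, 0.009, 0.018, -0.03, 0], [0, 0, 0, 0, 0, 0, 0], [0, 0, 0, 0, 0, 0, 0]])

```text
t: 21.1
ee_pos: [0.541, -0.1355, 0.2018]
tcp_rot: [-1.571, 0.002, 1.519]
force: [0.9, -0.5, -1.7]
width: 0.25
```

```bash
python3 -c "
from h import *
go(.540,-.1327,.203,87.7)
s=shot('side','18');crop(s,235,200,305,290,6.5,'pics/s18.png')"
```

```text
t 21.1 p [ 0.541  -0.1355  0.2018] rot [-1.571   0.0022  1.5191] w 0.25 F [ 0.942  -0.5322 -1.6655]
shift [ 0.0028 -0.0012  0.0011] turn [ 0.    -0.012 -0.002] n>= 0.1
```

View pics/s18.png

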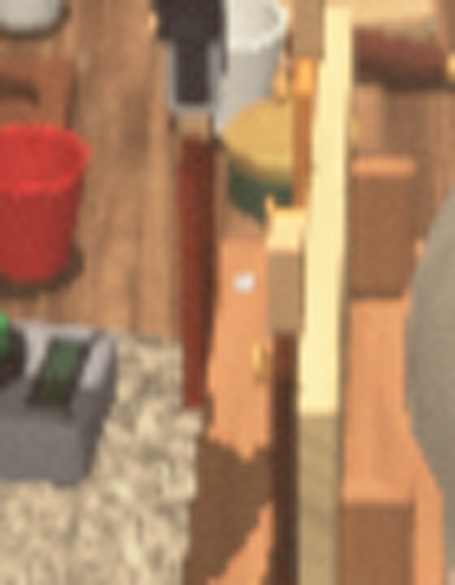

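Emit:
step_arm(steps=[[0, -0.012, 0, 0.003, 0, -0.007, 0], [0, 0, 0, 0, -0.001, -0.01, 0], [0, 0, 0, 0, 0, -0.003, 0], [0, 0, 0, 0, 0, 0, 0]])

```text
t: 21.55
ee_pos: [0.5619, -0.1354, 0.2046]
tcp_rot: [-1.573, 0.003, 1.528]
force: [-0.0, -0.7, -0.7]
width: 0.246
```

```bash
python3 -c "
from h import *
go(.582,-.1327,.203,87.7)"
```

```text
t 21.55 p [ 0.5619 -0.1354  0.2046] rot [-1.573   0.0031  1.5279] w 0.246 F [-0.0441 -0.6506 -0.7136]
shift [ 0.0035  0.0017 -0.02  ] turn [ 0.002 -0.003 -0.003] n>= 0.4
```

Emit:
step_arm(steps=[[0.002, -0.003, -0.003, 0.003, 0.001, -0.007, 0], [0, 0, 0, 0, 0, -0.007, 0], [0, 0, 0, 0, 0, -0.003, 0], [0, 0, 0, 0, 0, 0, 0]])

```text
t: 21.95
ee_pos: [0.5806, -0.1329, 0.2039]
tcp_rot: [-1.571, 0.0, 1.531]
force: [0.3, -0.3, -1.1]
width: 0.253
```

```bash
python3 -c "
from h import *
go(.5835,-.1327,.203,87.7)
s=shot('side','19');crop(s,235,200,305,290,6.5,'pics/s19.png')"
```

```text
t 21.95 p [ 0.5806 -0.1329  0.2039] rot [-1.5715  0.0001  1.531 ] w 0.253 F [ 0.3377 -0.2559 -1.139 ]
shift [ 0.0004  0.0009 -0.0029] turn [ 0.001  0.    -0.   ] n>= 0.1
```

View pics/s19.png

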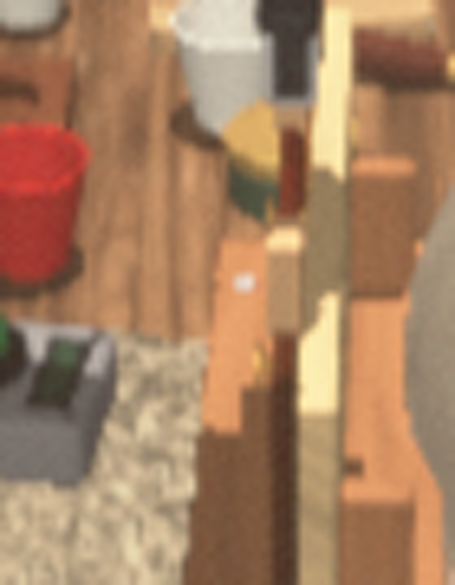

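Emit:
step_arm(steps=[[0, 0, 0, 0, 0, -0.003, 0], [0, 0, 0, 0, 0, 0, 0], [0, 0, 0, 0, 0.004, 0, 0], [0, 0, 0, 0, 0.004, 0, 0], [0, 0, 0, 0, 0, 0, 0]])

```text
t: 22.5
ee_pos: [0.5829, -0.133, 0.195]
tcp_rot: [-1.57, -0.0, 1.531]
force: [-0.4, -0.1, -1.8]
width: 0.245
```

```bash
python3 -c "
from h import *
go(.5835,-.1327,.1757,87.7)"
```

```text
t 22.5 p [ 0.5829 -0.133   0.195 ] rot [-1.5703 -0.0002  1.5309] w 0.245 F [-0.4036 -0.1155 -1.8473]
shift [ 0.0003  0.0193 -0.0006] turn [-0.001  0.     0.   ] n>= 0.4
```

Emit:
step_arm(steps=[[0, 0, 0, 0, 0.004, 0, 0], [0, 0, 0, 0, 0.004, 0, 0], [0, 0, 0, 0, 0.004, 0, 0], [0, 0, 0, 0, 0.003, 0, 0], [0, 0, 0, 0, 0, 0, 0]])

```text
t: 23.0
ee_pos: [0.5826, -0.1329, 0.1783]
tcp_rot: [-1.57, -0.0, 1.531]
force: [0.5, 0.3, -1.2]
width: 0.252
```

```bash
python3 -c "
from h import *
go(.5835,-.1327,.1757,87.7)"
```

```text
t 23.0 p [ 0.5826 -0.1329  0.1783] rot [-1.5699 -0.0003  1.5308] w 0.252 F [ 0.4884  0.2681 -1.1982]
shift [ 0.0002  0.0026 -0.0009] turn [-0.001  0.     0.   ] n>= 0.1
```

Emit:
step_arm(steps=[[0, 0, 0, 0, 0.004, 0, 0], [0, 0, 0, 0, 0.002, 0, 0], [0, 0, 0, 0, 0, 0, 0]])

```text
t: 23.3
ee_pos: [0.5834, -0.1331, 0.1751]
tcp_rot: [-1.573, 0.001, 1.531]
force: [-2.4, -0.3, -1.9]
width: 0.25
```

Emit:
step_arm(steps=[[0, 0, 0, 0, 0, 0.001, 45], [0, 0, 0, 0, 0, 0, 60], [0, 0, 0, 0, 0, 0, 60], [0, 0, 0, 0, -0.01, 0, 60], [0, 0, 0, 0, -0.03, 0, 60], [0, 0, 0, 0, -0.03, 0, 60], [0, 0, 0, 0, 0, 0.04, 60], [0, 0, 0, 0, 0, 0.04, 60]])

```text
t: 24.1
ee_pos: [0.5058, -0.131, 0.2492]
tcp_rot: [-1.578, 0.002, 1.532]
force: [0.3, -0.3, -0.8]
width: 0.604
```

```bash
python3 -c "
from h import *
go(.417,0,.25,90)"
```

```text
t 24.1 p [ 0.5058 -0.131   0.2492] rot [-1.5784  0.0023  1.5321] w 0.604 F [ 0.3011 -0.2591 -0.7578]
shift [ 0.1275 -0.0018  0.0938] turn [ 0.008 -0.039 -0.002] n>= 3.2
```

Emit:
step_arm(steps=[[0, 0, 0, 0.035, 0, 0.03, 60], [0, 0, 0, 0.035, 0, 0.03, 60], [0, 0, 0, 0.035, 0, 0.03, 60], [0, 0, 0, 0.035, 0, 0.03, 60], [0, 0, 0, 0.035, 0, 0.03, 60], [0, 0, 0, 0.035, 0, 0.03, 60], [0, 0, 0, 0.035, 0, 0, 60], [0, 0, 0, 0, 0, 0, 0]])

```text
t: 24.9
ee_pos: [0.3273, 0.1274, 0.2526]
tcp_rot: [-1.589, 0.002, 1.527]
force: [-0.1, -0.8, 0.2]
width: 0.448
```

```bash
python3 -c "
from h import *
go(.417,0,.25,90)
t=shot('top','20');s=shot('side','20');crop(t,265,185,385,280,6,'pics/t20.png');crop(s,190,180,310,300,4.5,'pics/s20.png')
c=[]
for n,im in(('top',t),('side',s)):
  h=cv2.cvtColor(im,cv2.COLOR_BGR2HSV);m=cv2.inRange(h,(45,120,90),(80,255,255))
  k,l,st,ce=cv2.connectedComponentsWithStats(m);i=1+np.argmax(st[1:,4]);print(n,st[i],ce[i]);c.append(ce[i])
print(onz('top',c[0],.062),tri(c[1],c[0]))"
```

```text
t 24.9 p [0.3273 0.1274 0.2526] rot [-1.5892  0.002   1.5267] w 0.448 F [-0.0576 -0.796   0.1501]
shift [-0.1233  0.0046 -0.0952] turn [ 0.018 -0.044 -0.002] n>= 3.1
top [309 258  11  11  91] [313.8901 263.    ]
side [227 248   8   4  26] [230.6538 249.6923]
[ 0.439  -0.1048  0.062 ] (array([ 0.4384, -0.1048,  0.0624]), np.float64(0.0010452642591910612))
```

View pics/t20.png

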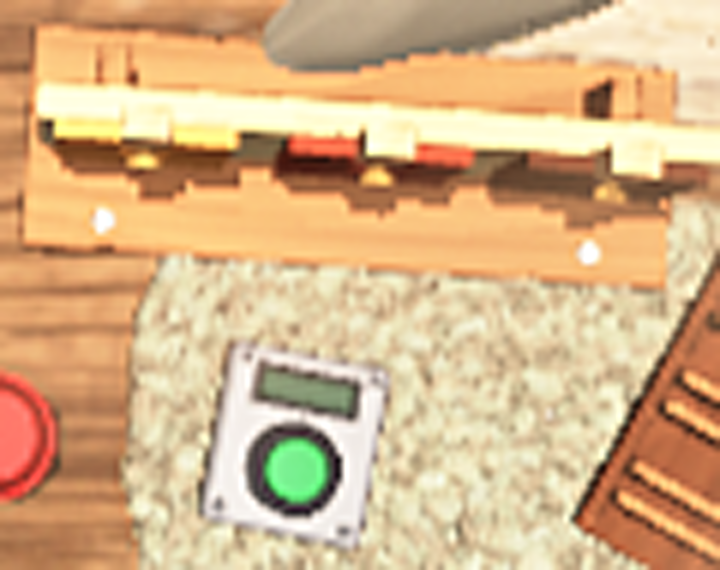

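View pics/s20.png

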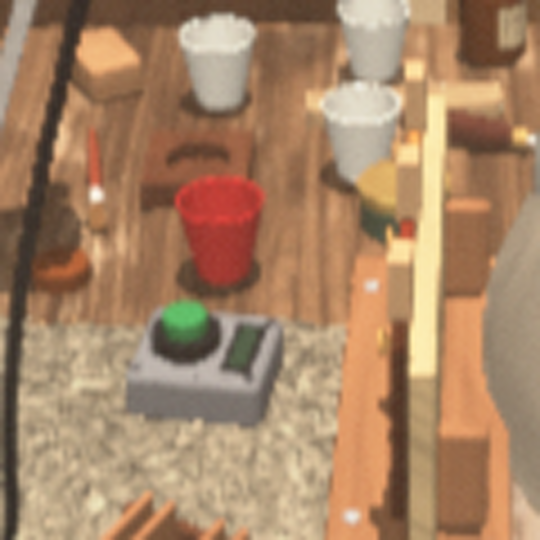

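```bash
python3 -c "
from h import *
go(.4385,-.1048,.12,87.7)"
```

```text
t 25.0 p [0.3275 0.125  0.2522] rot [-1.588   0.0035  1.5249] w 0.265 F [-0.1531 -0.4276  0.6975]
shift [-0.224   0.1351 -0.1191] turn [ 0.017 -0.006 -0.004] n>= 5.7
```

Emit:
step_arm(steps=[[0.017, -0.006, -0.004, -0.037, 0.02, -0.02, 0], [0, 0, 0, -0.037, 0.022, -0.02, 0], [0, 0, 0, -0.037, 0.022, -0.02, 0], [0, 0, 0, -0.037, 0.022, -0.02, 0], [0, 0, 0, -0.037, 0.022, -0.02, 0], [0, 0, 0, -0.036, 0.022, -0.02, 0], [0, 0, 0, 0, 0, 0, 0], [0, 0, 0, 0, 0, 0, 0]])

```text
t: 25.8
ee_pos: [0.4454, -0.1187, 0.1207]
tcp_rot: [-1.578, -0.0, 1.525]
force: [-0.5, 0.7, 0.3]
width: 0.002
```

```bash
python3 -c "
from h import *
go(.4385,-.1048,.08,87.7)"
```

```text
t 25.8 p [ 0.4454 -0.1187  0.1207] rot [-1.5775 -0.0002  1.5248] w 0.002 F [-0.4515  0.7284  0.2999]
shift [0.0136 0.0406 0.0078] turn [ 0.007 -0.006  0.   ] n>= 0.9
```

Emit:
step_arm(steps=[[0.007, -0.006, 0, 0.014, 0.02, 0.007, 0], [0, 0, 0, 0, 0.02, 0, 0], [0, 0, 0, 0, 0, 0, 0]])

```text
t: 26.1
ee_pos: [0.4389, -0.1058, 0.0815]
tcp_rot: [-1.572, 0.001, 1.528]
force: [0.1, -0.3, -0.2]
width: -0.0
```

```bash
python3 -c "
from h import *
go(.4385,-.1048,.053,87.7)"
```

```text
t 26.1 p [ 0.4389 -0.1058  0.0815] rot [-1.5722  0.0007  1.5277] w -0.0 F [ 0.0795 -0.2889 -0.1793]
shift [0.001  0.0285 0.0005] turn [ 0.001 -0.003 -0.001] n>= 0.6
```

Emit:
step_arm(steps=[[0, 0, 0, 0, 0.012, 0, 0], [0, 0, 0, 0, 0.007, 0, 0], [0, 0, 0, 0, 0.005, 0, 0], [0, 0, 0, 0, 0.004, 0, 0], [0, 0, 0, 0, 0.003, 0, 0]])

```text
t: 26.6
ee_pos: [0.44, -0.1061, 0.0567]
tcp_rot: [-1.576, 0.003, 1.529]
force: [-19.3, 6.8, 71.6]
width: -0.0
```

Emit:
step_arm(steps=[[0, 0, 0, 0, -0.006, 0, 0], [0, 0, 0, 0, -0.02, 0, 0], [0, 0, 0, 0, -0.04, 0, 0], [0, 0, 0, 0, -0.04, 0, 0], [0, 0, 0, 0, 0, 0, 0]])

```text
t: 27.1
ee_pos: [0.44, -0.1058, 0.1698]
tcp_rot: [-1.58, 0.004, 1.529]
force: [0.2, 0.2, 0.1]
width: -0.0
```

```bash
python3 -c "
from h import *
go(.4385,-.1048,.053,87.7)
t=shot('top','21');s=shot('side','21');crop(s,190,180,310,300,4.5,'pics/s21.png')"
```

```text
t 27.1 p [ 0.44   -0.1058  0.1698] rot [-1.5796  0.004   1.5293] w -0.0 F [0.2061 0.2169 0.0827]
shift [0.0014 0.1168 0.0025] turn [ 0.009 -0.001 -0.004] n>= 2.3
```

View pics/s21.png

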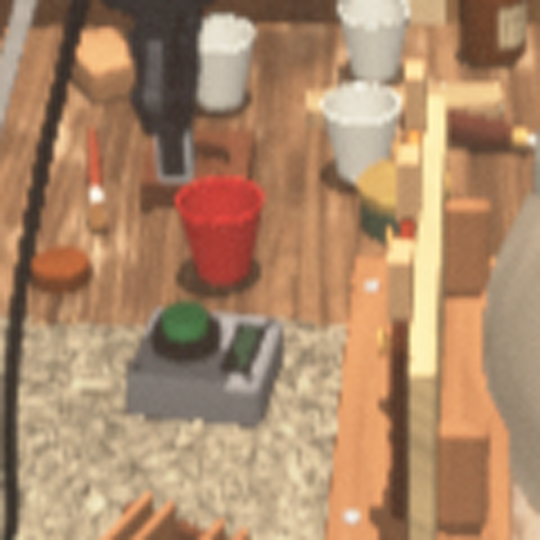

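Emit:
step_arm(steps=[[0.009, 0, -0.004, 0.001, 0.04, 0.001, 0], [0, 0, 0, 0, 0.04, 0, 0], [0, 0, 0, 0, 0.02, 0, 0], [0, 0, 0, 0, 0, 0, 0]])

```text
t: 27.6
ee_pos: [0.4364, -0.1037, 0.0612]
tcp_rot: [-1.566, -0.002, 1.529]
force: [1.6, -0.6, 3.2]
width: -0.001
```

Emit:
step_arm(steps=[[0, 0, 0, 0, 0.003, 0, 0], [0, 0, 0, 0, 0, 0, 0]])

```text
t: 27.8
ee_pos: [0.4364, -0.1037, 0.0584]
tcp_rot: [-1.566, -0.002, 1.529]
force: [-0.1, -0.1, 3.7]
width: -0.002
```

Emit:
step_arm(steps=[[0, 0, 0, 0, 0.003, 0, 0], [0, 0, 0, 0, 0, 0, 0]])

```text
t: 28.0
ee_pos: [0.4365, -0.1037, 0.0584]
tcp_rot: [-1.566, -0.001, 1.529]
force: [-3.9, 0.8, 4.6]
width: -0.001
```

Emit:
step_arm(steps=[[0, 0, 0, 0, 0.004, 0, 0], [0, 0, 0, 0, 0, 0, 0]])

```text
t: 28.2
ee_pos: [0.4368, -0.1038, 0.0585]
tcp_rot: [-1.568, -0.001, 1.53]
force: [-3.3, 0.5, 4.2]
width: -0.0
```

Emit:
step_arm(steps=[[0, 0, 0, 0, -0.02, 0, 0], [0, 0, 0, 0, -0.05, 0, 50], [0, 0, 0, 0, -0.05, 0, 100], [0, 0, 0, 0, -0.03, 0.04, 100], [0, 0, 0, 0, 0, 0.04, 100], [0, 0, 0, 0, 0, 0.04, 100], [0, 0, 0, 0, 0, 0, 100]])

```text
t: 28.9
ee_pos: [0.3156, -0.0987, 0.2193]
tcp_rot: [-1.574, 0.003, 1.532]
force: [0.1, 0.5, 0.3]
width: 0.991
```

```bash
cat > cups.py <<'E'
from h import *
def run(tag):
    t=shot('top',tag);s=shot('side',tag)
    h=cv2.cvtColor(t,cv2.COLOR_BGR2HSV)
    crop(t,135,190,285,300,5,f'pics/t{tag}.png');crop(s,190,160,330,260,5,f'pics/s{tag}.png')
run(sys.argv[1]);o=robot.observe();print(o['ee_pos'],o['width'])
E
python3 cups.py 22
```

```text
[ 0.3193 -0.0999  0.2196] 1.0034645154946782
```

View pics/t22.png

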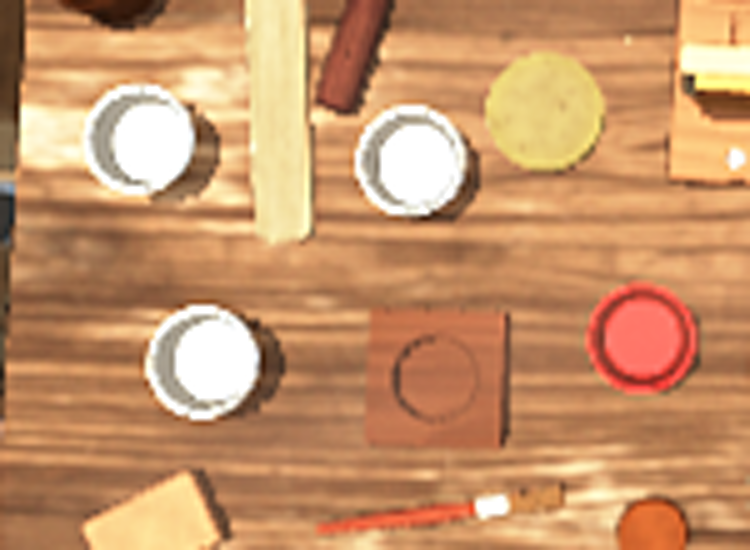

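View pics/s22.png

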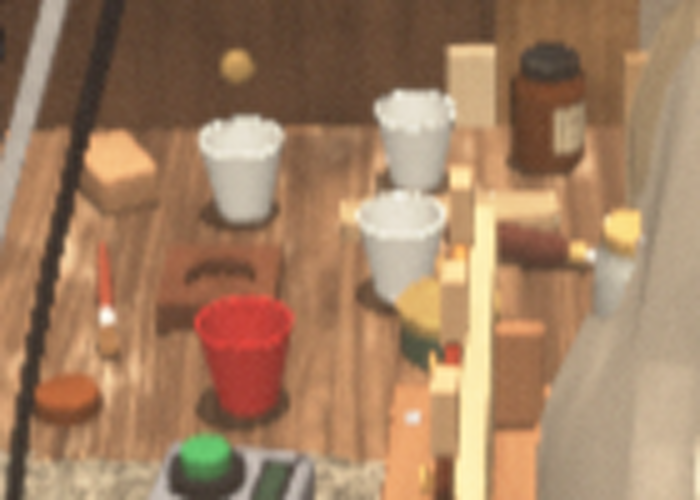

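```bash
python3 -c "
from h import *
for n,us,ut in [('A',(238,186.6),(175.4,262)),('B',(269.8,201.6),(216.9,221.6)),('C',(272.6,180.2),(162.7,217.2))]:
  print(n,onz('top',ut,.06),tri(us,ut))
r=onz('top',(221.8,265.4),.022);print('R',r)
go(*r[:2],.2,90)
# side check for recess: rim of recess in side crop centre approx (222,270)
print(tri((234,213.6),(221.8,265.4)))
"
```

```text
A [0.4305 0.2895 0.06  ] (array([0.4302, 0.2892, 0.0611]), np.float64(0.0006389360273950887))
B [0.5491 0.176  0.06  ] (array([0.548 , 0.1756, 0.0626]), np.float64(0.0018337822854939871))
C [0.5573 0.3325 0.06  ] (array([0.556 , 0.3311, 0.0653]), np.float64(0.0018882910415211835))
R [0.4233 0.1613 0.022 ]
t 29.0 p [ 0.3193 -0.0999  0.2196] rot [-1.5768  0.004   1.5314] w 1.003 F [ 0.0923 -0.4882  0.4013]
shift [ 0.2652  0.0191 -0.0936] turn [ 0.006 -0.039 -0.004] n>= 5.6
(array([0.4236, 0.161 , 0.0241]), np.float64(0.0004026060043854383))
```

Emit:
step_arm(steps=[[0.006, -0.039, -0.004, 0.048, 0, -0.01, 100], [0, 0, 0, 0.048, 0, -0.012, 100], [0, 0, 0, 0.048, 0, -0.012, 100], [0, 0, 0, 0.048, 0, -0.012, 100], [0, 0, 0, 0.048, 0, -0.012, 100], [0, 0, 0, 0.048, 0, -0.012, 100], [0, 0, 0, 0.048, 0, -0.012, 100], [0, 0, 0, 0.035, 0, -0.012, 100]])

```text
t: 29.8
ee_pos: [0.4272, 0.2736, 0.2207]
tcp_rot: [-1.579, 0.002, 1.557]
force: [2.2, -0.3, 0.7]
width: 1.002
```

```bash
python3 -c "
from h import *
go(.4305,.2892,.11,90)"
```

```text
t 29.8 p [0.4272 0.2736 0.2207] rot [-1.5794  0.0016  1.5572] w 1.002 F [ 2.1543 -0.3195  0.7183]
shift [ 0.0158  0.1107 -0.0021] turn [ 0.009 -0.014 -0.002] n>= 2.2
```

Emit:
step_arm(steps=[[0.009, -0.014, -0.002, 0.005, 0.04, -0.001, 100], [0, 0, 0, 0.002, 0.04, 0, 100], [0, 0, 0, 0, 0.025, 0, 100], [0, 0, 0, 0, 0, 0, 100]])

```text
t: 30.2
ee_pos: [0.4336, 0.2916, 0.111]
tcp_rot: [-1.574, -0.004, 1.581]
force: [-0.6, -0.3, -0.1]
width: 1.003
```

```bash
python3 -c "
from h import *
go(.4305,.2892,.032,90)"
```

```text
t 30.2 p [0.4336 0.2916 0.111 ] rot [-1.5739 -0.0037  1.5811] w 1.003 F [-0.5778 -0.2754 -0.0875]
shift [-0.0027  0.079   0.0033] turn [0.003 0.01  0.004] n>= 1.6
```

Emit:
step_arm(steps=[[0.003, 0.01, 0.004, -0.003, 0.01, 0.003, 100], [0, 0, 0, 0, 0.03, 0, 100], [0, 0, 0, 0, 0.025, 0, 100], [0, 0, 0, 0, 0.01, 0, 100], [0, 0, 0, 0, 0, 0, 100]])

```text
t: 30.7
ee_pos: [0.4348, 0.2908, 0.0372]
tcp_rot: [-1.576, -0.002, 1.569]
force: [0.6, 0.8, 0.2]
width: 0.997
```

```bash
python3 -c "
from h import *
go(.4305,.2892,.032,90)
s=shot('side','23');crop(s,200,150,290,220,7,'pics/s23.png')"
```

```text
t 30.7 p [0.4348 0.2908 0.0372] rot [-1.5764 -0.0019  1.5687] w 0.997 F [0.5586 0.8255 0.203 ]
shift [-0.0016  0.0052  0.0043] turn [ 0.006 -0.002  0.002] n>= 0.1
```

View pics/s23.png

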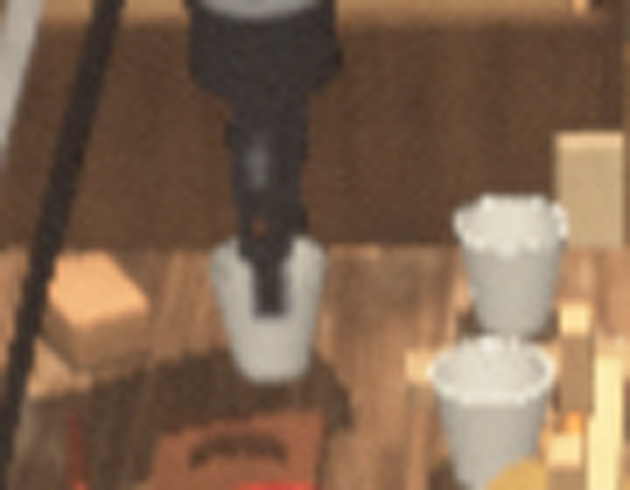

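Good placement. Correct a few mm and close gently.

Emit:
step_arm(steps=[[0.006, 0, 0.002, -0.002, 0.005, 0.004, 100], [0, 0, 0, 0, 0, 0, 100], [0, 0, 0, 0, 0, 0, 60], [0, 0, 0, 0, 0, 0, 60], [0, 0, 0, 0, 0, 0, 60], [0, 0, 0, 0, 0, 0, 60]], grip_force=25)

```text
t: 31.35
ee_pos: [0.4338, 0.29, 0.037]
tcp_rot: [-1.577, -0.003, 1.568]
force: [-0.1, -0.8, -0.4]
width: 0.689
```

```bash
python3 -c "
from h import *
go(.4305,.2892,.032,90)"
```

```text
t 31.35 p [0.4338 0.29   0.037 ] rot [-1.5769 -0.0028  1.5682] w 0.689 F [-0.1112 -0.7727 -0.42  ]
shift [-0.0008  0.0049  0.0034] turn [ 0.006 -0.003  0.003] n>= 0.1
```

Emit:
step_arm(steps=[[0, 0, 0, 0, -0.02, 0, 55], [0, 0, 0, 0, -0.03, 0, 55], [0, 0, 0, 0, -0.03, 0, 55], [0, 0, 0, 0, -0.01, 0, 55], [0, 0, 0, 0, 0, 0, 55]])

```text
t: 31.85
ee_pos: [0.4319, 0.2893, 0.1286]
tcp_rot: [-1.574, -0.002, 1.568]
force: [-0.5, -0.4, -1.8]
width: 0.692
```

```bash
python3 -c "
from h import *
go(.4266,.1618,.125,90)
s=shot('side','24');crop(s,200,130,290,220,6,'pics/s24.png')"
```

```text
t 31.85 p [0.4319 0.2893 0.1286] rot [-1.5738 -0.0017  1.5684] w 0.692 F [-0.5078 -0.4186 -1.7785]
shift [-0.1275  0.0033  0.005 ] turn [ 0.003 -0.002  0.002] n>= 2.6
```

View pics/s24.png

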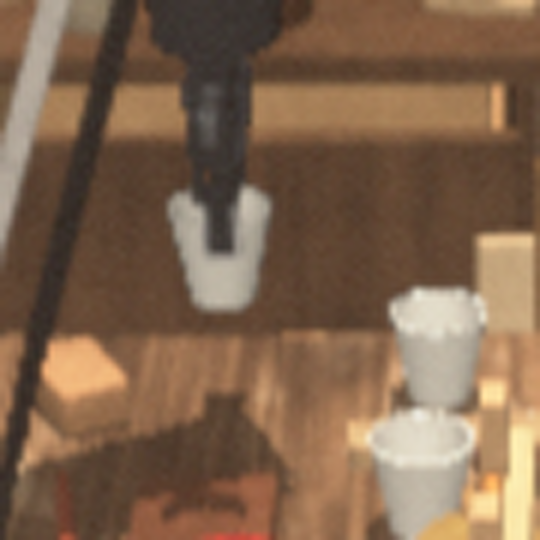

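Emit:
step_arm(steps=[[0, 0, 0, -0.042, 0, 0.002, 55], [0, 0, 0, -0.042, 0, 0.002, 55], [0, 0, 0, -0.042, 0, 0.001, 55], [0, 0, 0, 0, 0.02, 0, 55], [0, 0, 0, 0, 0.02, 0, 55], [0, 0, 0, 0, 0, 0, 55]])

```text
t: 32.5
ee_pos: [0.4224, 0.1579, 0.0789]
tcp_rot: [-1.565, 0.0, 1.569]
force: [-0.2, 0.2, -0.6]
width: 0.692
```

```bash
python3 -c "
from h import *
go(.427,.1615,.06,90)
s=shot('side','25');crop(s,200,150,290,240,6,'pics/s25.png')
go(.427,.1615,.06,90)"
```

```text
t 32.5 p [0.4224 0.1579 0.0789] rot [-1.5654  0.0004  1.5687] w 0.692 F [-0.1926  0.2414 -0.6419]
shift [ 0.0036  0.0189 -0.0047] turn [-0.005 -0.002 -0.   ] n>= 0.4
t 32.55 p [0.4229 0.1582 0.0799] rot [-1.5662  0.0002  1.5691] w 0.697 F [-0.1482  0.1418 -1.1328]
shift [ 0.0033  0.0199 -0.0042] turn [-0.005 -0.002 -0.   ] n>= 0.4
```

View pics/s25.png

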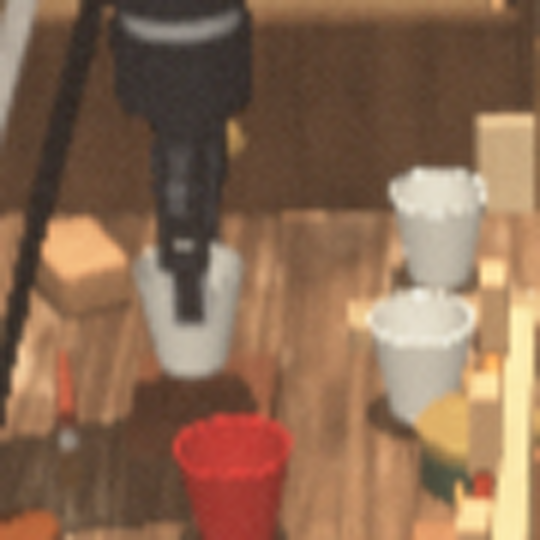

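```bash
python3 -c "
from h import *
print(proj('side',[[.4195,.158,.103],[.4195,.158,.043],[.423,.158,.043]]))"
```

```text
[[231.33   193.8524]
 [232.3507 209.3165]
 [233.3792 209.3115]]
```

Emit:
step_arm(steps=[[-0.005, 0, 0, 0.004, 0, -0.006, 55], [0, 0, 0, 0, 0, 0, 55], [0, 0, 0, 0, 0.008, 0, 55], [0, 0, 0, 0, 0, 0, 55]])

```text
t: 32.95
ee_pos: [0.4304, 0.164, 0.0724]
tcp_rot: [-1.573, -0.0, 1.571]
force: [-0.5, 0.2, -1.2]
width: 0.688
```

```bash
python3 -c "
from h import *
go(.4275,.1615,.045,90)"
```

```text
t 32.95 p [0.4304 0.164  0.0724] rot [-1.5734 -0.0005  1.5711] w 0.688 F [-0.4507  0.2133 -1.2259]
shift [-0.0025  0.0274  0.003 ] turn [0.003 0.    0.   ] n>= 0.6
```

Emit:
step_arm(steps=[[0.003, 0, 0, -0.0025, 0.006, 0.003, 55], [0, 0, 0, 0, 0.006, 0, 55], [0, 0, 0, 0, 0, 0, 55]])

```text
t: 33.25
ee_pos: [0.4272, 0.1615, 0.0596]
tcp_rot: [-1.571, -0.001, 1.572]
force: [-0.2, 0.1, -1.9]
width: 0.691
```

```bash
python3 -c "
from h import *
go(.4275,.1615,.045,90)
s=shot('side','26');crop(s,200,150,290,240,6,'pics/s26.png')"
```

```text
t 33.25 p [0.4272 0.1615 0.0596] rot [-1.5706 -0.0005  1.5719] w 0.691 F [-0.1857  0.0506 -1.8728]
shift [-0.0001  0.0146 -0.0003] turn [-0.     0.001  0.001] n>= 0.3
```

View pics/s26.png

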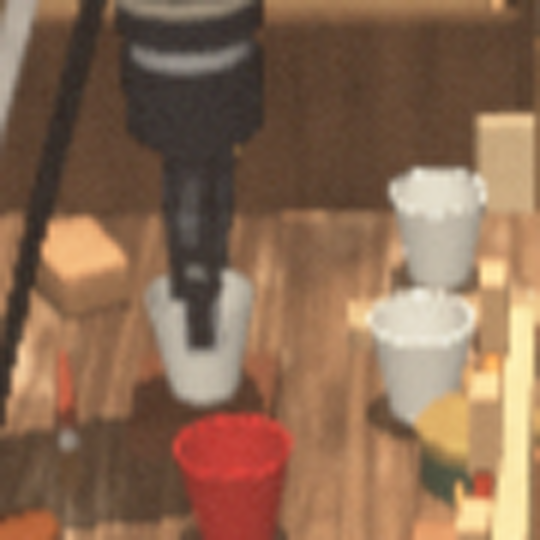

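Emit:
step_arm(steps=[[0, 0, 0, 0, 0.006, 0, 55], [0, 0, 0, 0, 0.005, 0, 55], [0, 0, 0, 0, 0.004, 0, 55], [0, 0, 0, 0, 0, 0, 55]])

```text
t: 33.7
ee_pos: [0.4282, 0.1613, 0.0442]
tcp_rot: [-1.572, 0.0, 1.571]
force: [-0.9, -1.7, 6.4]
width: 0.69
```

```bash
python3 -c "
from h import *
go(.4275,.1615,.045,90)
s=shot('side','27');crop(s,200,150,290,240,6,'pics/s27.png')"
```

```text
t 33.7 p [0.4282 0.1613 0.0442] rot [-1.5725  0.0001  1.5714] w 0.69 F [-0.896  -1.6664  6.4034]
shift [ 0.0002 -0.0008  0.0007] turn [ 0.002  0.001 -0.   ] n>= 0.0
```

View pics/s27.png

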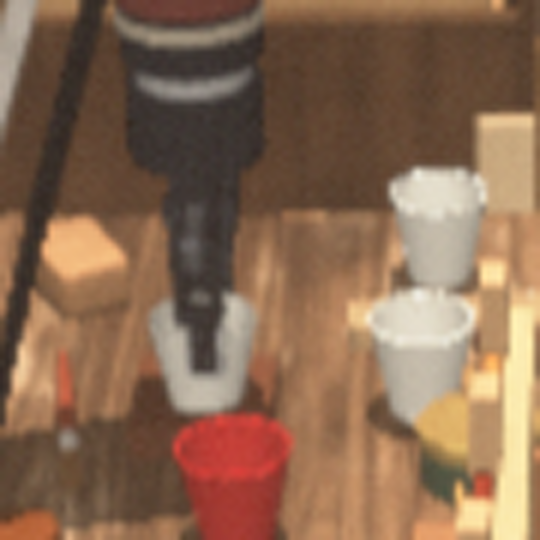

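Emit:
step_arm(steps=[[0, 0, 0, 0, 0, 0, 80], [0, 0, 0, 0, 0, 0, 100], [0, 0, 0, 0, 0, 0, 100], [0, 0, 0, 0, -0.02, 0, 100], [0, 0, 0, 0, -0.04, 0, 100], [0, 0, 0, 0, -0.04, 0, 100], [0, 0, 0, -0.03, -0.03, 0.03, 100], [0, 0, 0, -0.03, 0, 0.03, 100]])

```text
t: 34.55
ee_pos: [0.371, 0.1035, 0.176]
tcp_rot: [-1.572, -0.0, 1.575]
force: [0.8, -1.0, -0.6]
width: 0.999
```

Emit:
step_arm(steps=[[0, 0, 0, -0.03, 0, 0.03, 100], [0, 0, 0, -0.03, 0, 0.03, 100], [0, 0, 0, 0, 0, 0, 100]])

```text
t: 34.85
ee_pos: [0.3068, 0.0401, 0.1765]
tcp_rot: [-1.574, 0.001, 1.574]
force: [-0.3, 0.8, -0.2]
width: 1.002
```

```bash
python3 cups.py 28
```

```text
[0.3103 0.0415 0.1771] 0.9990779707561763
```

View pics/t28.png

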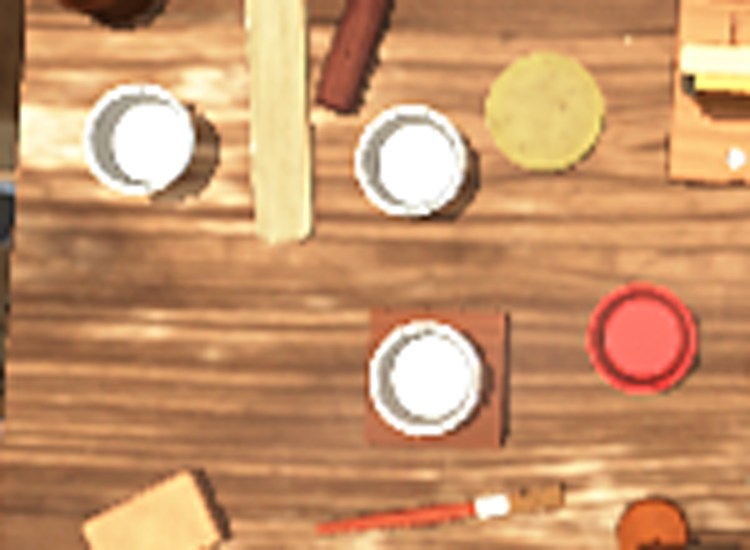

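View pics/s28.png

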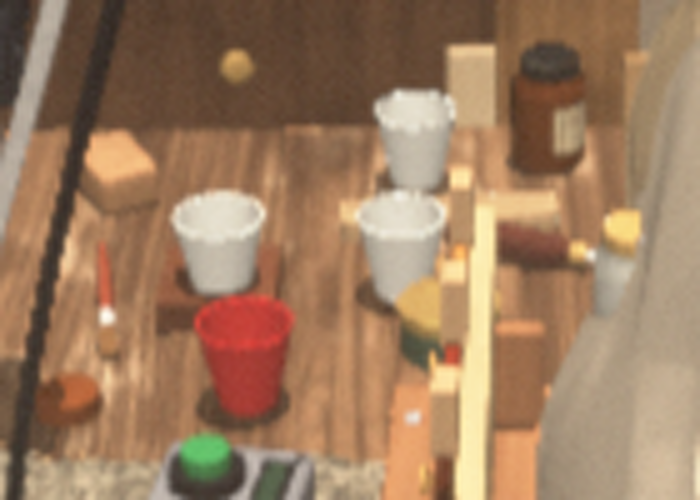

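Emit:
step_arm(steps=[[0, 0.145, 0, 0, 0, 0, 100], [0, 0.145, 0, 0, 0, 0, 100], [0, 0.145, 0, 0, 0, 0, 100], [0, 0.145, 0, 0, 0, 0, 100], [0, 0.145, 0, 0, 0, 0, 100], [0, 0.145, 0, 0, 0, 0, 100], [0, 0.145, 0, 0, 0, 0, 100], [0, 0.145, 0, 0, 0, 0, 100]])

```text
t: 35.75
ee_pos: [0.3187, 0.0468, 0.1774]
tcp_rot: [-1.573, -0.011, 0.38]
force: [-0.8, 0.3, 0.2]
width: 1.005
```

Emit:
step_arm(steps=[[0, 0.145, 0, 0, 0, 0, 100], [0, 0.145, 0, 0, 0, 0, 100], [0, 0.12, 0, 0, 0, 0, 100], [0, 0, 0, 0, 0, 0, 100]])

```text
t: 36.15
ee_pos: [0.3228, 0.0501, 0.1773]
tcp_rot: [-1.567, -0.011, -0.044]
force: [-1.3, 0.5, 0.4]
width: 1.005
```

```bash
python3 -c "
from h import *
go(.5485,.1758,.15,0)
print(onz('top',(219.8,265.3),.068), tri((190+218/5-.4,160+217/5-.4),(219.8,265.3)))"
```

```text
t 36.15 p [0.3228 0.0501 0.1773] rot [-1.567  -0.0113 -0.0443] w 1.005 F [-1.2922  0.4587  0.3637]
shift [0.2195 0.0303 0.1355] turn [-0.004 -0.044  0.011] n>= 5.2
[0.4251 0.1616 0.068 ] (array([0.4242, 0.1618, 0.0656]), np.float64(0.0016623377837340079))
```

Emit:
step_arm(steps=[[-0.004, -0.044, 0.011, 0.036, 0, 0.022, 100], [0, 0, 0, 0.036, 0, 0.022, 100], [0, 0, 0, 0.036, 0, 0.022, 100], [0, 0, 0, 0.036, 0, 0.022, 100], [0, 0, 0, 0.036, 0, 0.022, 100], [0, 0, 0, 0.036, 0.02, 0.022, 100], [0, 0, 0, 0, 0.03, 0, 100], [0, 0, 0, 0, 0, 0, 100]])

```text
t: 36.95
ee_pos: [0.5505, 0.197, 0.1225]
tcp_rot: [-1.57, -0.003, 0.04]
force: [-1.4, -0.2, -0.6]
width: 1.0
```

```bash
python3 -c "
from h import *
go(.5485,.1758,.09,0)"
```

```text
t 36.95 p [0.5505 0.197  0.1225] rot [-1.5702 -0.0031  0.0397] w 1.0 F [-1.4119 -0.2064 -0.5724]
shift [-0.003   0.0324 -0.0212] turn [-0.001  0.04   0.003] n>= 0.8
```

Emit:
step_arm(steps=[[0, 0.04, 0.003, -0.002, 0.01, -0.021, 100], [0, 0, 0, 0, 0, 0, 100], [0, 0, 0, 0, 0, 0, 100]])

```text
t: 37.25
ee_pos: [0.5495, 0.1776, 0.1133]
tcp_rot: [-1.57, 0.0, 0.008]
force: [-0.4, -0.1, -0.2]
width: 0.997
```

```bash
python3 -c "
from h import *
go(.5485,.1758,.034,0)"
```

```text
t 37.25 p [0.5495 0.1776 0.1133] rot [-1.5696  0.0004  0.0081] w 0.997 F [-0.379  -0.0603 -0.1561]
shift [-0.001   0.0793 -0.0019] turn [-0.001  0.008 -0.   ] n>= 1.6
```

Emit:
step_arm(steps=[[0, 0.008, 0, -0.001, 0.02, -0.002, 100], [0, 0, 0, 0, 0.03, 0, 100], [0, 0, 0, 0, 0.02, 0, 100], [0, 0, 0, 0, 0.007, 0, 100], [0, 0, 0, 0, 0, 0, 100]])

```text
t: 37.75
ee_pos: [0.5526, 0.1786, 0.0414]
tcp_rot: [-1.567, -0.01, 0.008]
force: [-0.3, -0.8, 0.5]
width: 0.996
```

```bash
python3 -c "
from h import *
go(.5485,.1758,.034,0)
s=shot('side','29');crop(s,225,150,315,230,6,'pics/s29.png')"
```

```text
t 37.75 p [0.5526 0.1786 0.0414] rot [-1.5669 -0.0099  0.0083] w 0.996 F [-0.2683 -0.835   0.4869]
shift [-0.0042  0.0074 -0.0028] turn [-0.004  0.008  0.01 ] n>= 0.2
```

View pics/s29.png

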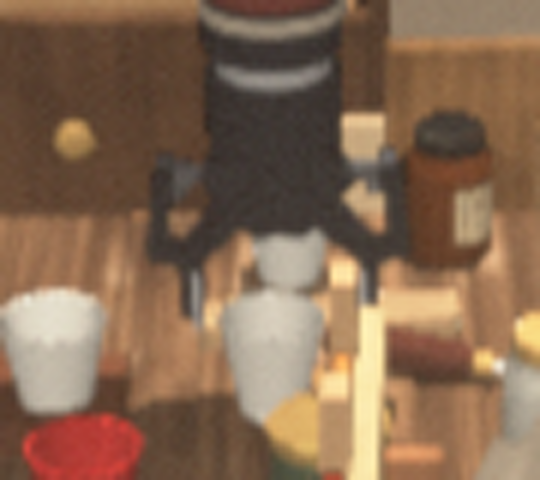

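Emit:
step_arm(steps=[[-0.004, 0.008, 0.01, -0.004, 0.008, -0.003, 100], [0, 0, 0, 0, 0, 0, 100], [0, 0, 0, 0, 0, 0, 100]])

```text
t: 38.1
ee_pos: [0.5507, 0.1761, 0.0363]
tcp_rot: [-1.57, -0.004, 0.0]
force: [-0.7, 0.7, -0.3]
width: 1.001
```

```bash
python3 -c "
from h import *
go(.5485,.1758,.036,0)"
```

```text
t 38.1 p [0.5507 0.1761 0.0363] rot [-1.5702 -0.0041  0.0005] w 1.001 F [-0.6501  0.7265 -0.2743]
shift [-0.0022  0.0003 -0.0003] turn [-0.001  0.     0.004] n>= 0.0
```

Emit:
step_arm(steps=[[0, 0, 0, -0.002, 0, 0, 60], [0, 0, 0, 0, 0, 0, 60], [0, 0, 0, 0, 0, 0, 55], [0, 0, 0, 0, 0, 0, 55], [0, 0, 0, 0, 0, 0, 55]])

```text
t: 38.6
ee_pos: [0.5489, 0.1762, 0.0379]
tcp_rot: [-1.57, -0.005, 0.001]
force: [-0.2, -0.4, -1.4]
width: 0.699
```

```bash
python3 -c "
from h import *
go(.5485,.1758,.036,0)"
```

```text
t 38.6 p [0.5489 0.1762 0.0379] rot [-1.5697 -0.0054  0.0006] w 0.699 F [-0.2443 -0.4096 -1.3605]
shift [-0.0004  0.0019 -0.0004] turn [-0.001  0.001  0.005] n>= 0.0
```

Emit:
step_arm(steps=[[0, 0, 0.005, 0, -0.02, 0, 55], [0, 0, 0, 0, -0.04, 0, 55], [0, 0, 0, 0, -0.04, 0, 55], [0, 0, 0, -0.03, -0.01, -0.003, 55], [0, 0, 0, -0.03, 0, -0.003, 55], [0, 0, 0, -0.03, 0, -0.003, 55], [0, 0, 0, -0.03, 0, -0.003, 55], [0, 0, 0, 0, 0, 0, 55]])

```text
t: 39.4
ee_pos: [0.425, 0.1633, 0.1509]
tcp_rot: [-1.57, 0.0, -0.0]
force: [-0.2, -0.2, -1.6]
width: 0.704
```

```bash
python3 -c "
from h import *
go(.4245,.1616,.125,0)
s=shot('side','30');crop(s,190,130,290,230,5.5,'pics/s30.png')"
```

```text
t 39.4 p [0.425  0.1633 0.1509] rot [-1.5699  0.0003 -0.0001] w 0.704 F [-0.2293 -0.181  -1.6078]
shift [-0.0005  0.0259 -0.0017] turn [-0.001 -0.    -0.   ] n>= 0.5
```

View pics/s30.png

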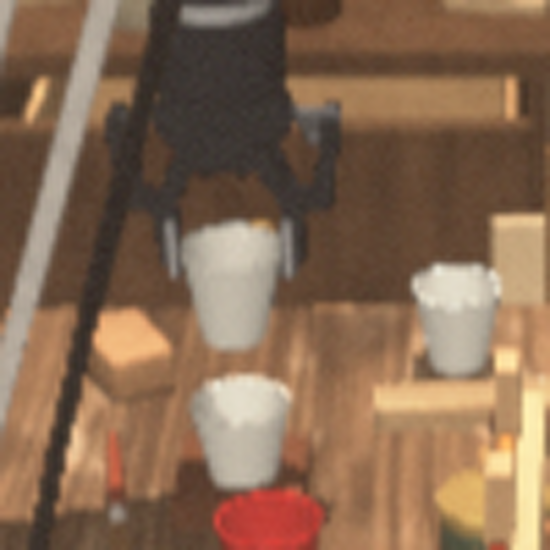

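Emit:
step_arm(steps=[[0, 0, 0, 0, 0.015, -0.002, 55], [0, 0, 0, 0, 0.015, 0, 55], [0, 0, 0, 0, 0, 0, 55], [0, 0, 0, 0, 0, 0, 55]])

```text
t: 39.85
ee_pos: [0.4315, 0.162, 0.1217]
tcp_rot: [-1.569, -0.007, -0.001]
force: [0.6, 0.5, -0.5]
width: 0.703
```

```bash
python3 -c "
from h import *
go(.425,.1616,.1,0)"
```

```text
t 39.85 p [0.4315 0.162  0.1217] rot [-1.5687 -0.007  -0.0006] w 0.703 F [ 0.5645  0.4808 -0.4997]
shift [-0.0067  0.0216 -0.0005] turn [-0.002 -0.001  0.007] n>= 0.5
```

Emit:
step_arm(steps=[[0, 0, 0.007, -0.006, 0.004, 0, 55], [0, 0, 0, 0, 0.01, 0, 55], [0, 0, 0, 0, 0.006, 0, 55], [0, 0, 0, 0, 0, 0, 55]])

```text
t: 40.25
ee_pos: [0.4267, 0.1623, 0.1011]
tcp_rot: [-1.568, -0.001, -0.001]
force: [0.9, -0.1, -0.8]
width: 0.701
```

```bash
python3 -c "
from h import *
go(.425,.1616,.074,0)"
```

```text
t 40.25 p [0.4267 0.1623 0.1011] rot [-1.5683 -0.0014 -0.0007] w 0.701 F [ 0.9282 -0.1164 -0.8353]
shift [-0.0017  0.0271 -0.0008] turn [-0.002 -0.001  0.001] n>= 0.5
```

Emit:
step_arm(steps=[[0, 0, 0, -0.001, 0.007, -0.001, 55], [0, 0, 0, 0, 0.007, 0, 55], [0, 0, 0, 0, 0.005, 0, 55], [0, 0, 0, 0, 0, 0, 55]])

```text
t: 40.65
ee_pos: [0.4256, 0.1613, 0.0804]
tcp_rot: [-1.568, -0.001, -0.001]
force: [-0.3, 0.9, -0.4]
width: 0.7
```

```bash
python3 -c "
from h import *
go(.425,.1616,.074,0)"
```

```text
t 40.65 p [0.4256 0.1613 0.0804] rot [-1.5684 -0.0014 -0.0007] w 0.7 F [-0.3014  0.8539 -0.4057]
shift [-0.0006  0.0064  0.0003] turn [-0.002 -0.001  0.001] n>= 0.1
```

Emit:
step_arm(steps=[[0, 0, 0, 0, 0.004, 0, 55], [0, 0, 0, 0, 0.003, 0, 55], [0, 0, 0, 0, 0, 0, 55]])

```text
t: 40.95
ee_pos: [0.4265, 0.1616, 0.0735]
tcp_rot: [-1.568, -0.003, -0.001]
force: [-1.8, -0.4, 5.6]
width: 0.699
```

```bash
python3 -c "
from h import *
go(.425,.1616,.074,0)
s=shot('side','31');crop(s,190,150,290,240,5.5,'pics/s31.png')"
```

```text
t 40.95 p [0.4265 0.1616 0.0735] rot [-1.5679 -0.003  -0.0006] w 0.699 F [-1.7573 -0.3574  5.5804]
shift [-0.0015 -0.0005  0.    ] turn [-0.003 -0.001  0.003] n>= 0.0
```

View pics/s31.png

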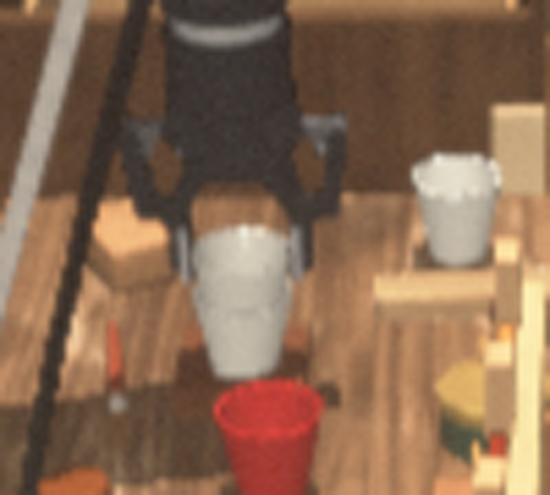

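Emit:
step_arm(steps=[[0, 0, 0, 0, 0, 0, 80], [0, 0, 0, 0, 0, 0, 100], [0, 0, 0, 0, 0, 0, 100], [0, 0, 0, 0, -0.02, 0, 100], [0, 0, 0, 0, -0.04, 0, 100], [0, 0, 0, 0, -0.04, 0, 100], [0, 0, 0, -0.03, -0.01, -0.03, 100], [0, 0, 0, -0.03, 0, -0.03, 100]])

```text
t: 41.8
ee_pos: [0.3683, 0.1017, 0.187]
tcp_rot: [-1.568, -0.005, 0.003]
force: [0.4, -0.4, 0.3]
width: 1.004
```

Emit:
step_arm(steps=[[0, 0, 0, -0.03, 0, -0.03, 100], [0, 0, 0, -0.02, 0, -0.03, 100], [0, 0, 0, 0, 0, 0, 100]])

```text
t: 42.1
ee_pos: [0.3141, 0.0383, 0.1871]
tcp_rot: [-1.569, -0.007, 0.002]
force: [-0.3, -0.1, 0.3]
width: 1.0
```

```bash
python3 cups.py 32; python3 -c "
from h import *
print(onz('top',(152,181),.087))"
```

```text
[0.3165 0.0399 0.1874] 0.9961180435832769
[0.6576 0.3616 0.087 ]
```

View pics/t32.png

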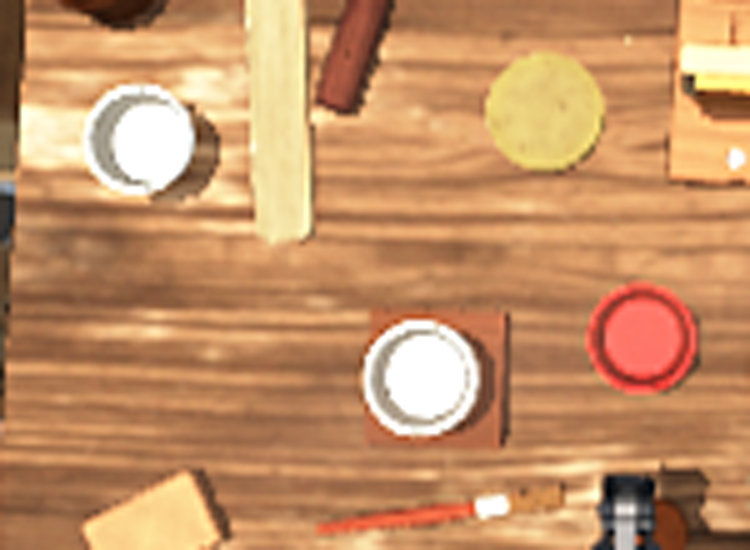

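View pics/s32.png

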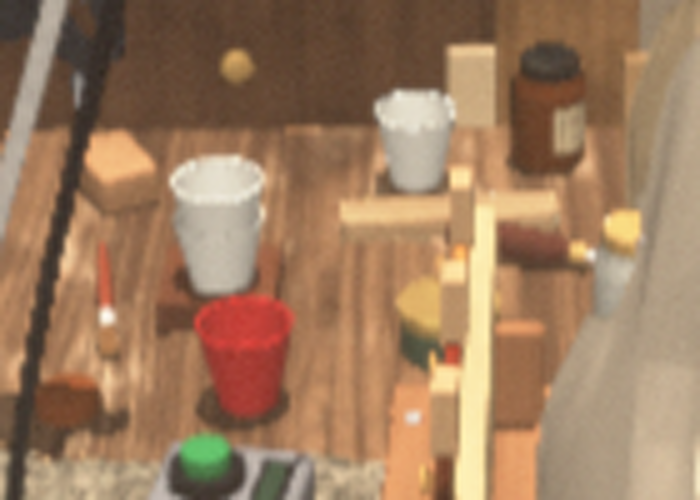

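Emit:
step_arm(steps=[[0, -0.145, 0, 0, 0, 0, 100], [0, -0.145, 0, 0, 0, 0, 100], [0, -0.145, 0, 0, 0, 0, 100], [0, -0.145, 0, 0, 0, 0, 100], [0, -0.145, 0, 0, 0, 0, 100], [0, -0.145, 0, 0, 0, 0, 100], [0, -0.145, 0, 0, 0, 0, 100], [0, -0.145, 0, 0, 0, 0, 100]])

```text
t: 43.0
ee_pos: [0.3235, 0.0459, 0.1875]
tcp_rot: [-1.58, -0.009, 1.201]
force: [0.8, 0.5, -0.1]
width: 0.998
```

Emit:
step_arm(steps=[[0, -0.145, 0, 0, 0, 0, 100], [0, -0.145, 0, 0, 0, 0, 100], [0, -0.09, 0, 0, 0, 0, 100], [0, 0, 0, 0, 0, 0, 100]])

```text
t: 43.4
ee_pos: [0.3269, 0.0495, 0.1873]
tcp_rot: [-1.583, -0.006, 1.602]
force: [-0.3, 1.4, 0.2]
width: 1.001
```

```bash
python3 -c "
from h import *
go(.5568,.332,.2,90)
print(onz('top',(218.8,265.2),.096), tri((190+217.5/5-.4,160+180/5-.4),(218.8,265.2)))"
```

```text
t 43.4 p [0.3269 0.0495 0.1873] rot [-1.5826 -0.0056  1.6015] w 1.001 F [-0.3182  1.4471  0.2498]
shift [ 0.2754 -0.0083 -0.2386] turn [0.012 0.031 0.006] n>= 7.3
[0.4263 0.1611 0.096 ] (array([0.4254, 0.1612, 0.0946]), np.float64(0.0015298423329958698))
```

Emit:
step_arm(steps=[[0.012, 0.031, 0.006, 0.034, -0.003, -0.031, 100], [0, 0, 0, 0.034, -0.001, -0.029, 100], [0, 0, 0, 0.034, 0, -0.029, 100], [0, 0, 0, 0.034, 0, -0.029, 100], [0, 0, 0, 0.034, 0, -0.029, 100], [0, 0, 0, 0.034, 0, -0.029, 100], [0, 0, 0, 0.034, 0, -0.029, 100], [0, 0, 0, 0.034, 0, -0.029, 100]])

```text
t: 44.2
ee_pos: [0.5706, 0.3351, 0.1883]
tcp_rot: [-1.57, 0.001, 1.544]
force: [0.4, -0.3, 0.2]
width: 0.999
```

```bash
python3 -c "
from h import *
go(.5568,.332,.11,90)"
```

```text
t 44.2 p [0.5706 0.3351 0.1883] rot [-1.5703  0.0012  1.5435] w 0.999 F [ 0.4091 -0.3474  0.2449]
shift [-0.0034  0.0783  0.0137] turn [-0.001 -0.027 -0.001] n>= 1.6
```

Emit:
step_arm(steps=[[0, -0.027, 0, -0.006, 0.02, 0.014, 100], [0, 0, 0, 0, 0.03, 0, 100], [0, 0, 0, 0, 0.025, 0, 100], [0, 0, 0, 0, 0, 0, 100]])

```text
t: 44.6
ee_pos: [0.5649, 0.3423, 0.1077]
tcp_rot: [-1.578, -0.004, 1.567]
force: [-0.2, -0.8, 0.1]
width: 1.001
```

```bash
python3 -c "
from h import *
go(.5568,.332,.036,90)"
```

```text
t 44.6 p [0.5649 0.3423 0.1077] rot [-1.5777 -0.0038  1.5665] w 1.001 F [-0.2123 -0.8294  0.1266]
shift [-0.0106  0.0716  0.0086] turn [ 0.007 -0.004  0.004] n>= 1.5
```

Emit:
step_arm(steps=[[0.007, -0.004, 0.004, -0.01, 0, 0.009, 100], [0, 0, 0, 0, 0, 0, 100], [0, 0, 0, 0, 0.02, 0, 100], [0, 0, 0, 0, 0, 0, 100]])

```text
t: 45.0
ee_pos: [0.5569, 0.3357, 0.0895]
tcp_rot: [-1.573, -0.001, 1.566]
force: [-0.8, -0.8, 0.5]
width: 0.997
```

```bash
python3 -c "
from h import *
go(.5568,.332,.036,90)"
```

```text
t 45.0 p [0.5569 0.3357 0.0895] rot [-1.573  -0.0015  1.5659] w 0.997 F [-0.7605 -0.8047  0.5416]
shift [-0.0038  0.0535  0.0002] turn [ 0.002 -0.005  0.001] n>= 1.1
```

Emit:
step_arm(steps=[[0.002, -0.005, 0.001, -0.004, 0.02, 0, 100], [0, 0, 0, 0, 0.02, 0, 100], [0, 0, 0, 0, 0.011, 0, 100], [0, 0, 0, 0, 0, 0, 100]])

```text
t: 45.4
ee_pos: [0.5616, 0.3352, 0.0436]
tcp_rot: [-1.58, -0.005, 1.569]
force: [-0.3, 0.6, -0.4]
width: 1.001
```

```bash
python3 -c "
from h import *
go(.5568,.332,.037,90)
s=shot('side','33');crop(s,225,140,315,220,6,'pics/s33.png');t=shot('top','33');crop(t,135,190,225,260,6,'pics/t33.png')
go(.5568,.332,.037,90)"
```

```text
t 45.4 p [0.5616 0.3352 0.0436] rot [-1.5797 -0.0049  1.5685] w 1.001 F [-0.3453  0.5502 -0.3981]
shift [-0.0032  0.0065  0.0049] turn [ 0.009 -0.002  0.005] n>= 0.2
t 45.5 p [0.5624 0.3355 0.0449] rot [-1.5816 -0.0058  1.5688] w 1.003 F [ 0.6567  0.4876 -0.1251]
shift [-0.0036  0.0079  0.0057] turn [ 0.011 -0.002  0.006] n>= 0.2
```

View pics/s33.png

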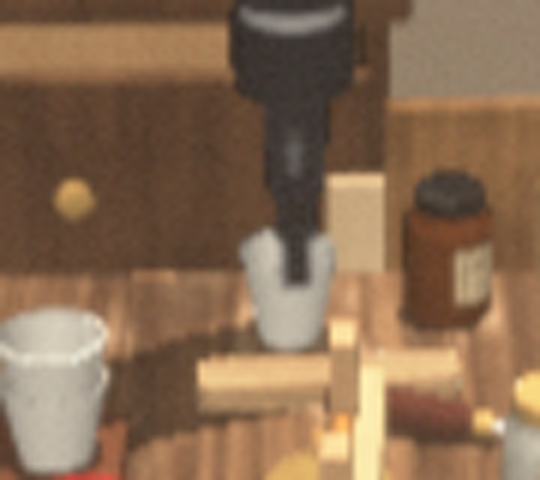

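View pics/t33.png

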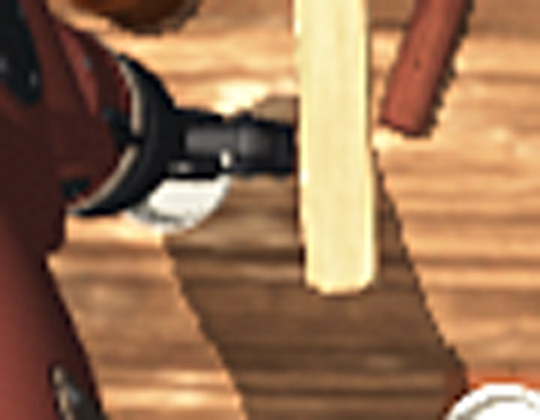

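Emit:
step_arm(steps=[[0.011, -0.002, 0.006, -0.003, 0.008, 0.006, 100], [0, 0, 0, 0, 0, 0, 100], [0, 0, 0, 0, 0, 0, 100]])

```text
t: 45.8
ee_pos: [0.5574, 0.3331, 0.0388]
tcp_rot: [-1.573, -0.001, 1.571]
force: [-0.2, 0.2, -0.7]
width: 0.999
```

```bash
python3 -c "
from h import *
go(.5568,.332,.037,90)"
```

```text
t 45.8 p [0.5574 0.3331 0.0388] rot [-1.5726 -0.0006  1.5708] w 0.999 F [-0.1658  0.1966 -0.7285]
shift [-0.0011  0.0018  0.0006] turn [ 0.002 -0.     0.001] n>= 0.0
```

Emit:
step_arm(steps=[[0, 0, 0, -0.001, 0, 0, 60], [0, 0, 0, 0, 0, 0, 60], [0, 0, 0, 0, 0, 0, 55], [0, 0, 0, 0, 0, 0, 55], [0, 0, 0, 0, 0, 0, 55]])

```text
t: 46.3
ee_pos: [0.5579, 0.3322, 0.0398]
tcp_rot: [-1.574, -0.001, 1.571]
force: [-0.1, -0.6, 0.5]
width: 0.688
```

Emit:
step_arm(steps=[[0, 0, 0, 0, -0.02, 0, 55], [0, 0, 0, 0, -0.04, 0, 55], [0, 0, 0, 0, -0.04, 0, 55], [0, 0, 0, 0, -0.04, 0, 55], [0, 0, 0, 0, 0, 0, 55]])

```text
t: 46.8
ee_pos: [0.5557, 0.3312, 0.1821]
tcp_rot: [-1.568, 0.001, 1.571]
force: [-0.2, -0.1, -1.1]
width: 0.686
```

```bash
python3 -c "
from h import *
go(.4262,.162,.175,90)
s=shot('side','34');crop(s,190,110,310,230,4.5,'pics/s34.png')"
```

```text
t 46.8 p [0.5557 0.3312 0.1821] rot [-1.5684  0.0011  1.5706] w 0.686 F [-0.1636 -0.141  -1.0584]
shift [-0.1693  0.0076  0.1294] turn [-0.002 -0.    -0.001] n>= 4.3
```

View pics/s34.png

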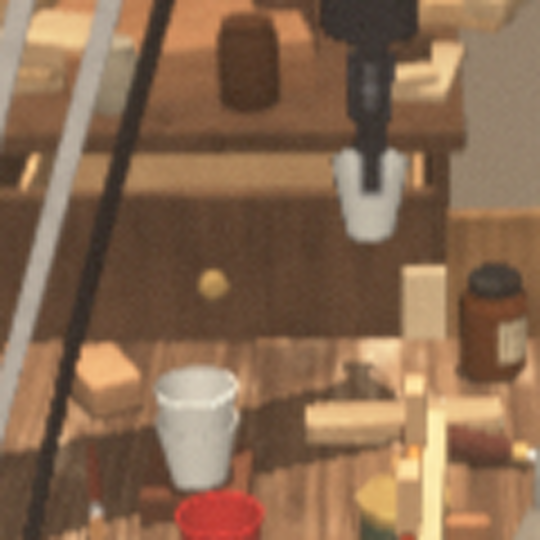

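Emit:
step_arm(steps=[[0, 0, 0, -0.042, 0, 0.032, 55], [0, 0, 0, -0.042, 0, 0.032, 55], [0, 0, 0, -0.042, 0, 0.032, 55], [0, 0, 0, -0.038, 0, 0.028, 55], [0, 0, 0, 0, 0, 0, 55], [0, 0, 0, 0, 0, 0, 55]])

```text
t: 47.45
ee_pos: [0.4243, 0.1652, 0.1704]
tcp_rot: [-1.553, 0.006, 1.571]
force: [-0.3, 0.2, -1.0]
width: 0.686
```

```bash
python3 -c "
from h import *
go(.427,.1615,.15,90)"
```

```text
t 47.45 p [0.4243 0.1652 0.1704] rot [-1.5529  0.0059  1.5714] w 0.686 F [-0.338   0.1936 -1.0084]
shift [-0.0036  0.0203 -0.0031] turn [-0.018  0.001 -0.006] n>= 0.4
```

Emit:
step_arm(steps=[[-0.018, 0, -0.006, -0.004, 0, -0.003, 55], [0, 0, 0, 0, 0.012, 0, 55], [0, 0, 0, 0, 0, 0, 55], [0, 0, 0, 0, 0, 0, 55]])

```text
t: 47.85
ee_pos: [0.4296, 0.1625, 0.1569]
tcp_rot: [-1.573, -0.001, 1.573]
force: [0.1, 0.4, -0.6]
width: 0.686
```

```bash
python3 -c "
from h import *
go(.427,.1615,.13,90)
s=shot('side','35');crop(s,190,110,290,230,4.5,'pics/s35.png')"
```

```text
t 47.85 p [0.4296 0.1625 0.1569] rot [-1.5735 -0.0012  1.5734] w 0.686 F [ 0.1074  0.3645 -0.5927]
shift [-0.001   0.0269  0.0027] turn [0.003 0.003 0.001] n>= 0.5
```

View pics/s35.png

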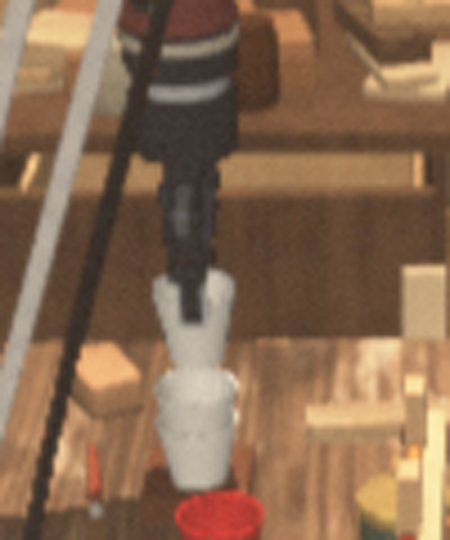

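Emit:
step_arm(steps=[[0.003, 0.003, 0, -0.001, 0.007, 0.003, 55], [0, 0, 0, 0, 0.01, 0, 55], [0, 0, 0, 0, 0.01, 0, 55], [0, 0, 0, 0, 0, 0, 55]])

```text
t: 48.3
ee_pos: [0.427, 0.1621, 0.1279]
tcp_rot: [-1.571, -0.002, 1.571]
force: [-0.1, -0.6, -0.7]
width: 0.691
```

```bash
python3 -c "
from h import *
go(.427,.1615,.104,90)"
```

```text
t 48.3 p [0.427  0.1621 0.1279] rot [-1.571  -0.0015  1.5712] w 0.691 F [-0.0791 -0.6162 -0.7116]
shift [-0.0006  0.0239 -0.    ] turn [0.    0.    0.002] n>= 0.5
```

Emit:
step_arm(steps=[[0, 0, 0, 0, 0.007, 0, 55], [0, 0, 0, 0, 0.006, 0, 55], [0, 0, 0, 0, 0.005, 0, 55], [0, 0, 0, 0, 0.004, 0, 55], [0, 0, 0, 0, 0, 0, 55]])

```text
t: 48.8
ee_pos: [0.4271, 0.1621, 0.1038]
tcp_rot: [-1.571, -0.002, 1.571]
force: [0.6, -0.5, -0.4]
width: 0.688
```

Emit:
step_arm(steps=[[0, 0, 0, 0, 0.003, 0, 55], [0, 0, 0, 0, 0, 0, 55]])

```text
t: 49.0
ee_pos: [0.4304, 0.1629, 0.1038]
tcp_rot: [-1.578, -0.003, 1.571]
force: [0.1, -0.0, -1.5]
width: 0.692
```

```bash
python3 -c "
from h import *
go(.427,.1615,.104,90)
s=shot('side','36');crop(s,190,130,290,230,5,'pics/s36.png')"
```

```text
t 49.0 p [0.4304 0.1629 0.1038] rot [-1.5778 -0.0031  1.5713] w 0.692 F [ 0.0761 -0.0482 -1.4551]
shift [-0.0014 -0.0002  0.0034] turn [0.007 0.    0.003] n>= 0.1
```

View pics/s36.png

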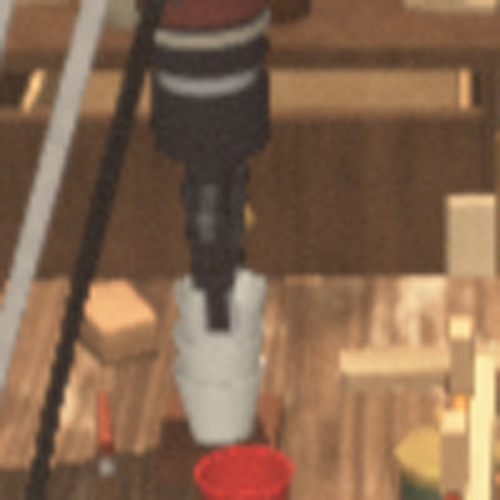

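Emit:
step_arm(steps=[[0.007, 0, 0.003, -0.001, 0.003, 0.0035, 55], [0, 0, 0, 0, 0, 0, 55]])

```text
t: 49.25
ee_pos: [0.4304, 0.1629, 0.1034]
tcp_rot: [-1.578, -0.002, 1.571]
force: [0.2, -0.0, -0.9]
width: 0.688
```

Emit:
step_arm(steps=[[0, 0, 0, 0, 0.003, 0, 55], [0, 0, 0, 0, 0, 0, 55]])

```text
t: 49.45
ee_pos: [0.4334, 0.1639, 0.1032]
tcp_rot: [-1.585, -0.004, 1.572]
force: [-0.1, -0.3, -2.2]
width: 0.691
```

Emit:
step_arm(steps=[[0.012, 0, 0.004, -0.002, -0.001, 0.006, 55], [0, 0, 0, 0, 0, 0, 55]])

```text
t: 49.65
ee_pos: [0.4264, 0.1616, 0.1038]
tcp_rot: [-1.571, 0.0, 1.572]
force: [-0.4, -0.3, 0.3]
width: 0.689
```

```bash
python3 -c "
from h import *
go(.427,.1615,.104,90)
s=shot('side','37');crop(s,190,130,290,230,5,'pics/s37.png')"
```

```text
t 49.65 p [0.4264 0.1616 0.1038] rot [-1.5707  0.0001  1.5716] w 0.689 F [-0.3861 -0.2798  0.3099]
shift [-0.0001 -0.0002 -0.0006] turn [-0.     0.001 -0.   ] n>= 0.0
```

View pics/s37.png

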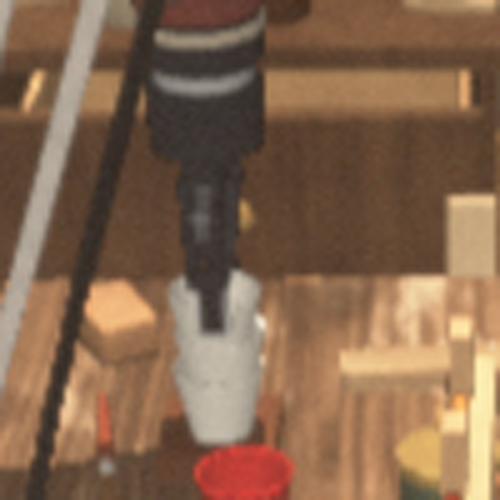

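Release, retreat upward and away.

Emit:
step_arm(steps=[[0, 0, 0, 0, 0, 0, 80], [0, 0, 0, 0, 0, 0, 100], [0, 0, 0, 0, 0, 0, 100], [0, 0, 0, 0, -0.02, 0, 100], [0, 0, 0, 0, -0.04, 0, 100], [0, 0, 0, 0, -0.04, 0, 100], [0, 0, 0, -0.03, -0.01, 0.03, 100], [0, 0, 0, -0.03, 0, 0.03, 100]])

```text
t: 50.5
ee_pos: [0.3675, 0.1018, 0.2166]
tcp_rot: [-1.569, 0.001, 1.575]
force: [0.1, -1.2, -0.2]
width: 0.998
```

Emit:
step_arm(steps=[[0, 0, 0, -0.03, 0, 0.03, 100], [0, 0, 0, -0.02, 0, 0.03, 100], [0, 0, 0, 0, 0, 0, 100], [0, 0, 0, 0, 0, 0, 100]])

```text
t: 50.9
ee_pos: [0.3031, 0.0482, 0.2173]
tcp_rot: [-1.572, 0.002, 1.572]
force: [-0.4, -0.5, -0.0]
width: 0.999
```

```bash
python3 cups.py 38; python3 -c "
from h import *
t=cv2.imread('pics/top_38.png');crop(t,265,185,405,300,5,'pics/t38b.png')
s=cv2.imread('pics/side_38.png');crop(s,190,210,310,330,4.5,'pics/s38b.png')"
```

```text
[0.3034 0.0487 0.2171] 1.0021531563828177
```

View pics/t38.png

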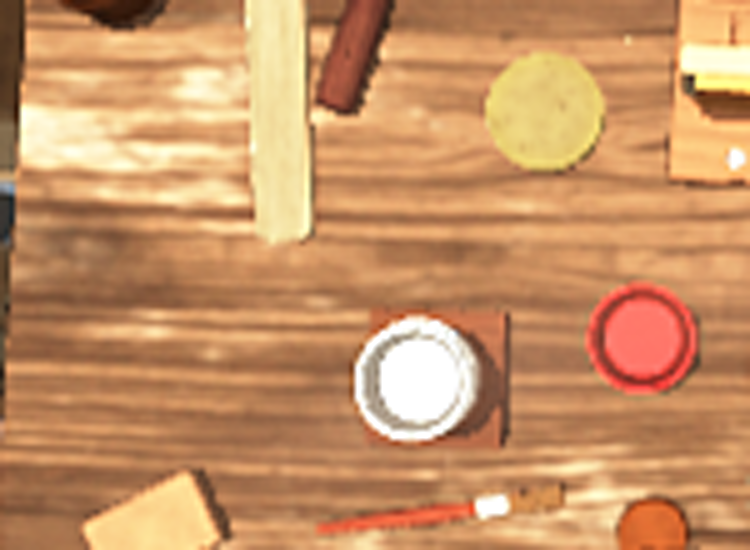

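View pics/s38.png

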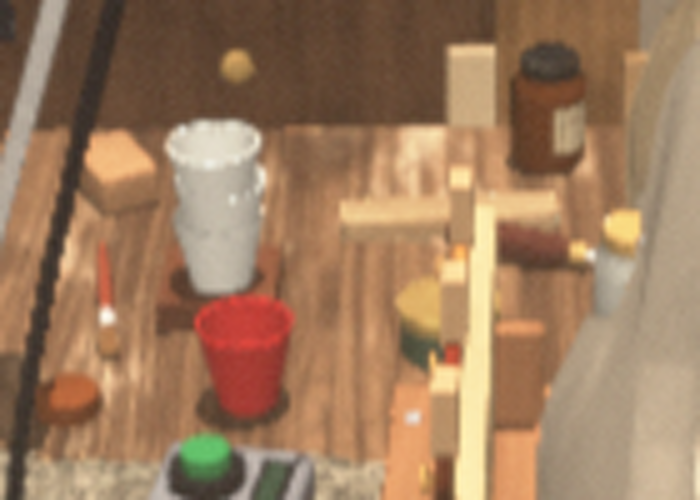

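View pics/t38b.png

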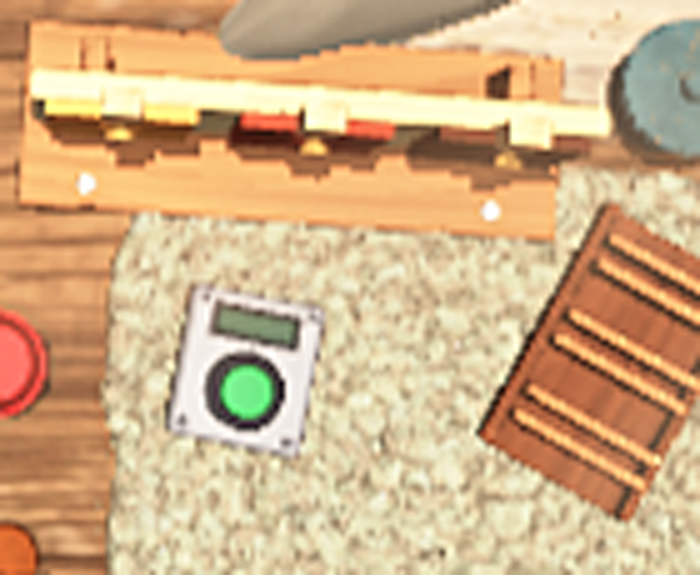

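View pics/side_38.png

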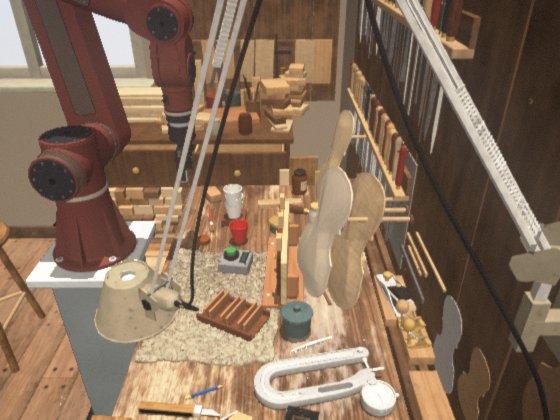

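```bash
python3 -c "
from h import *
print(tri((190+214/5-.4,160+144/5-.4),(218,265.2)))
print(proj('side',[[.425,.161,.068],[.425,.161,.096],[.425,.161,.124]]))"
```

```text
(array([0.4256, 0.1598, 0.1227]), np.float64(0.0030853168289335623))
[[233.6329 202.4989]
 [233.1704 195.2478]
 [232.6992 187.8605]]
```

```bash
python3 -c "
from h import *
print(robot.observe()['t']);print(robot.hand_in())"
```

```text
51.0
the job is handed in; nothing more can be done
None
```

The job is done and handed in at t = 51 s. No verdict is reported, so this rests on my own last camera and force checks.

- **Panels:** All three hang: honey yellow on the left stud, red-brown on the middle one and dark brown on the right one. The last pictures show each stud head in front of its panel and the rack empty.
- **Timer:** I pressed the green button after all the panels were hung. The pictures show it back up.
- **Cups:** I found three white cups in the two views and nested them in the caddy recess. The top rim measured 0.123 m high, where 0.124 m was expected. The red and blue look-alikes were left alone, and both jars are upright.

Some checks disagreed or were not ideal:

- **Button force:** The first press peaked at about 72 N at the wrist, under the 120 N limit. It was the closed fingertips that pressed. I pressed again gently to be sure. The force rose to about 4 N and the button stopped with the TCP reading 0.0585 m, about 4 mm above the expected 0.054 m. I took that for a fingertip offset.
- **Seating forces:** For the honey and red-brown panels and the last cup, the upward force reading did not clearly rise on contact. I judged these seated from their heights and the pictures.

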